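Unlatch the contact grill, hold its lid open

ROBOT

A 6-joint arm with a two-finger parallel gripper is mounted at the origin on the work surface. World frame = base frame: x ahead of the robot, y to its left, z up, the work surface at z = 0. Lengths are in m, angles in degrees, forces in N, time in s.
With the tool pointing down it reaches from about 0.4 to 0.825 m from the base axis. Payload 7 kg.
Tool frame: the origin (TCP) lies midway between the tips of the shut fingers; the grasp point (between the pads) lies r.grip_depth behind it (r.grip_depth is the distance from the TCP to the grasp point, in m); z points along the fingers, y is the line along which they close (so a half turn about z gives the same grasp; the last joint's range is limited). The gripper opens to 88 mm and grips with 3 to 60 N. Pads are 19 mm wide; open, the fingers measure 130 mm over their backs; the gripper's body (78 mm by 193 mm) begins 47 mm behind the grasp point.
Start: joints at [91.163, 20.546, 0.682, 0, -70.136, -16.507], TCP at [0.179, 0.651, 0.227] pointing down, gripper open.
Joint ranges: [-176.03, 176.03], [-82.01, 121.73], [-58.28, 71.71], [-173.87, 95.51], [-174.79, -0.11], [-173.66, 173.66]. Speed limits (degrees/s): [136.94, 136.94, 172.46, 180, 180, 180].

INTERFACE

Orientations are given as [roll, pitch, yaw] about the fixed x, y, z axes, in that order (R = Rz(yaw) Ry(pitch) Rx(roll)).
In Python, from plant import r gives the robot as it stands.
- The arm moves only by the shell command python3 drive.py 'ROWS' [OPENING] [FORCE]. ROWS is a JSON list of rows, 1 to 12 of them, each of 6 numbers: dx, dy, dz in m, then a rotation vector rx, ry, rz in degrees; each row is the pose to reach, as a shift and turn from the pose commanded when the command began, along the tool's axes at that moment; what a row does not reach only later rows make up. A row lasts 1/12 s, in which the tool goes at most 0.0417 m and 7.16 degrees, less where a joint would pass 70% of its speed; a pose out of reach is approached as far as the arm can. OPENING is the finger opening in m, set as the command begins (- or left out keeps the last). The fingers move at their own pace and stop on an object; FORCE is the grip in N (left out, the last holds). Time passes only in rows, so rows that do not move let the fingers close. It prints the time, the measured TCP pose, the force, the opening and the grip force at its end.
- r.get_state(): the state, without advancing time (a new reading comes with each control period).
- r.capture(name): name is "side" or "top" or "wrist"; returns a dict with "frame" (400x640x3 uint8, red, green, blue), "z_map" (400x640 float32, m along the optical axis (not along the pixel's ray), 0 where there is no reading), "fx", "fy", "cx", "cy" (pixels), "cam_to_world" (4x4, takes a point from camera to world coordinates). Camera axes: x right, y down, z forward; pixel columns grow to the right and rows downward; lengths in m; the calibration is good to about 2 mm. A picture is of the moment at which its call begins.
- r.close_job(): hands the job in; it is judged then, once.
The state is a dict: "time_s": time; "joints": joint angles; "qd": joint speeds; "joint_torque": joint torques, N m; "tcp_pos": TCP position; "eef_rot": TCP orientation; "contact_force": force on the tool from outside, world axes, zero at the start; "moment": the same for the moment, N m; "gripper_width": finger opening in m; "gripper_force": force on a finger pad.
Only numpy, scipy, OpenCV 4.12 (cv2) and the standard library are available. Lean on these libraries where they do the work, as an engineer would, in place of code of your own. Each camera call takes 0.05 s, during which the arm holds its last target. There are 200 camera calls.

TASK

The scraper has been left lying on the closed lid of the contact grill: first hang it by its wire loop on the empty hook of the utensil rack, and let go of it. Then flip the safety catch on the grill's side right over, off its stud, and after that pull the lid up by its bar handle to about 45 degrees so that the bread can go in. The lid does not stay up by itself, so finish while still holding it there by the handle; leave the rest of the worktop as it is.

Things in the scene. Friction and masses are not known exactly. Their poses are not given: they have to be found in the camera images.
- grill: contact grill (sandwich press) standing fixed on the counter, black with a brushed steel top skin; 250 mm deep (its x) by 280 mm wide (its y), closed top flat at 100 mm height. Origin: centre of its underside, on the counter; its front, with the bar handle, faces its -x. The catch is on its right side as seen from the front, at its -y.
- lid (a joint): lid angle in rad: 0 closed, grows as its front rises, to 1.75. Hinge along the grill's y at its rear (x = 126 mm, z = 62 mm in the grill's frame). Lid with handle about 0.9 kg: 3 to 5 N upward at the handle lifts it; no stay, it falls shut when let go. Locked by the catch it rises about 1 degree at most.
- lid_hinge (a point): point on the lid's hinge axis, in the middle of the grill's width; its z is up and x points to the rear while the lid is closed, and it turns with the lid.
- grill_handle (a point): black round bar across the front of the lid, 22 mm thick, 150 mm long along its y, on two 12 mm arms at its ends (free middle 144 mm). Origin: centre of the bar; lid closed: at x = -178 mm, y = 0, z = 82 mm in the grill's frame, 53 mm in front of the lid, 305 mm from the hinge axis. It turns with the lid.
- catch (a joint): safety catch angle in rad: 0 (as built; may start up to 0.08) its hook is over the lid's stud and locks the lid; 1.25 thrown right over towards the front (the grill's -x). The hook is clear of the stud from about 0.3. It stays where it is left; about 1 N at the tab moves it.
- catch_tab (a point): middle of the top edge of the catch's thumb tab: an upright black plate 8 mm thick (grill x), 28 mm wide (grill y), 34 mm tall; locked, its top is 119 mm high, 19 mm above the lid. It stands 9 to 37 mm out from the lid's side (y = -140 mm in the grill's frame). Behind its foot, below 88 mm height, is the steel hook. Push it towards the grill's -x.
- catch_pivot (a point): point on the catch's hinge axis (along the grill's y) below the tab's middle, fixed at x = -70 mm, y = -163 mm, z = 30 mm in the grill's frame. Locked, the tab is 10 to 18 mm in front of (-x) this axis and 55 to 89 mm above it, and swings about it.
- scraper: flat grill scraper, 228 mm long over all (x from -110 to +118 mm), about 90 g, lying flat on the lid. Black handle 110 mm long, 20 mm wide (y), 12 mm thick, steel blade 60 mm wide and 3 mm thick at its -x end, steel wire loop at its +x end. Origin: on its underside, 20 mm from the handle's middle towards the blade; +x points to the loop, z up from the lid.
- scraper_grip (a point): place to grip the handle across its 20 mm width, near its balance point, at x = 10 mm, z = 6 mm (mid-thickness) in the scraper's frame; the handle runs from x = -35 to +75 mm.
- scraper_eye (a point): centre of the wire loop, at x = 96 mm, z = 6 mm in the scraper's frame; the opening is 34 mm (along x) by 30 mm, the wire 5 mm thick.
- rack: steel utensil rack fixed on the counter: a rail 300 mm long along its y at 310 mm height, on two 12 mm end posts with feet. Origin: on the counter below the rail's middle; it faces its -x. Three hooks at y = -85, 0 and 85 mm, in changing order: a ladle and a small strainer hang on two (200 mm down), one is empty.
- hook_seat (a point): lowest point of the wire's centre line in the empty hook, where a loop comes to rest; the wire is 6 mm thick. Axes as the rack: the hook points to its -x, towards the robot, with its stem 16 mm behind the seat, rising to the rail 44 mm higher.
- hook_tip (a point): upper end of the empty hook's upturned tip, 21 mm in front of (-x) and 26 mm above the seat.
- mug: white mug, 80 mm across, 90 mm tall, bystander. Origin: centre of its underside.
- salt: glass salt shaker, 38 mm across, 77 mm tall, bystander. Origin: centre of its underside.
- mill: wooden pepper mill, 48 mm across, 107 mm tall, bystander. Origin: centre of its underside.
- ramekin: white bowl, 90 mm across, 45 mm tall, bystander. Origin: centre of its underside.
- jam: jam jar, 68 mm across, 100 mm tall, bystander. Origin: centre of its underside.

How it is judged:
By the outcome, as a careful person would: the job done as asked, in the order asked, and still so for the second after the job is handed in, while the arm keeps its last pose, push and grip.
It also fails if it takes over 72 s, if anything falls off the work surface, if the arm or the gripper's body presses on something with over 40 N, if the wrist force passes 120 N, or if a joint passes its speed limit or range.

## Working session

There is one attempt and no reset: what is moved stays moved. The work goes in short steps, Python scripts to look and compute and a shell command to move; the robot and the scene stay as the last step left them, time stands still between calls to the robot, and variables do not carry over. Pictures are saved under pics/ and viewed, at most 10 in all, crops included, and the job is handed in when it is done.

```bash
ls; mkdir -p pics
python3 - <<'E'
from plant import r
import numpy as np,cv2
s=r.get_state();print({k:np.round(v,3) for k,v in s.items()},r.grip_depth)
for n in("side","top"):
    c=r.capture(n);cv2.imwrite(f"pics/{n}0.png",c["frame"][:,:,::-1]);np.savez(f"{n}0.npz",**c)
    print(n,c["fx"],c["cx"],c["cy"],np.round(c["cam_to_world"],3))
E
```

```text
drive.py
pics
plant.py
  5 drive.py
  3 plant.py
  8 total
{'time_s': np.float64(0.0), 'joints': array([ 9.1164e+01,  2.0590e+01,  6.3400e-01, -2.0000e-02, -7.0133e+01,
       -1.6504e+01]), 'qd': array([ 0.001,  0.051, -0.07 ,  0.055,  0.015, -0.026]), 'joint_torque': array([ 1.0000e-03, -5.8272e+01,  2.9305e+01,  6.9970e+00,  7.0000e-03,
       -0.0000e+00]), 'tcp_pos': array([0.179, 0.65 , 0.226]), 'eef_rot': array([ 1.79909e+02, -8.00000e-03, -1.53470e+01]), 'contact_force': array([ 0.375, -0.854,  0.167]), 'moment': array([-0.012, -0.014, -0.046]), 'gripper_force': np.float64(0.0), 'gripper_width': np.float64(0.088)} 0.0188
side 429.8798891152664 319.35163055433503 204.35673517289513 [[ 0.85  -0.28   0.446 -0.047]
 [-0.526 -0.49   0.696 -1.003]
 [ 0.023 -0.826 -0.564  0.974]
 [ 0.     0.     0.     1.   ]]
top 426.40601976107405 327.5577547898178 195.73147358446377 [[-0.03  -0.998  0.063  0.482]
 [-0.999  0.031  0.014 -0.02 ]
 [-0.016 -0.062 -0.998  1.432]
 [ 0.     0.     0.     1.   ]]
```

View pics/side0.png

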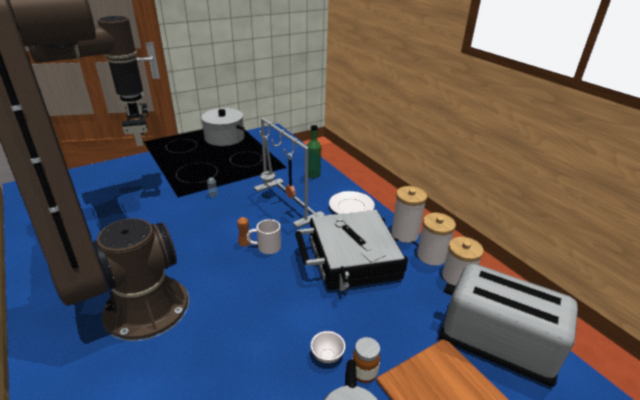

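View pics/top0.png

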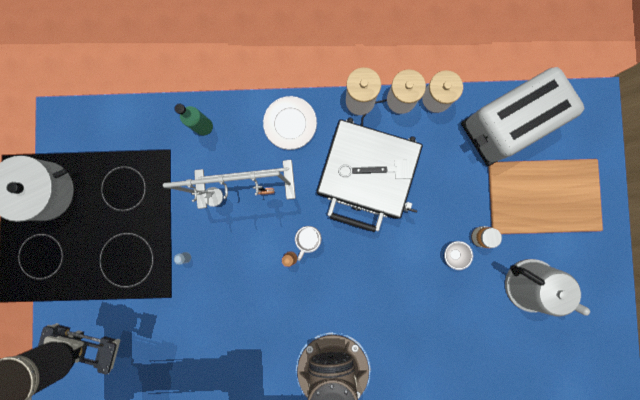

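```bash
cat > h.py <<'E'
import numpy as np,cv2
def pts(c):
    z=c["z_map"].astype(float);v,u=np.mgrid[:z.shape[0],:z.shape[1]]
    P=np.stack([(u-c["cx"])/c["fx"]*z,(v-c["cy"])/c["fy"]*z,z,np.ones_like(z)],-1)@np.array(c["cam_to_world"]).T
    P=P[...,:3];P[z==0]=np.nan;return P
def ray(c,u,v):
    M=np.array(c["cam_to_world"]);d=M[:3,:3]@[(u-c["cx"])/c["fx"],(v-c["cy"])/c["fy"],1];return M[:3,3],d
def onz(c,u,v,z):
    o,d=ray(c,u,v);return o+d*(z-o[2])/d[2]
E
python3 - <<'E'
from h import *
a=np.load("side0.npz");b=np.load("top0.npz")
A=a["frame"][100:240,220:380,::-1];B=b["frame"][140:240,150:430,::-1]
im=np.zeros((600,800,3),np.uint8)
A=cv2.resize(A,None,fx=2.3,fy=2.3,interpolation=3);B=cv2.resize(B,None,fx=2.8,fy=2.8,interpolation=3)
im[:A.shape[0],:A.shape[1]]=A;im[600-B.shape[0]+0:,:B.shape[1]]=B[:]
cv2.imwrite("pics/c1.png",im)
P=pts(b)
for n,(u0,u1,v0,v1) in dict(grill=(315,425,118,220),).items():
    m=np.zeros(P.shape[:2],bool);m[v0:v1,u0:u1]=1
    m&=abs(P[...,2]-.1)<.008
    q=P[m];print(np.median(q[:,2]),m.sum());rr=cv2.minAreaRect((q[:,:2]*1000).astype(np.float32));print(rr,cv2.boxPoints(rr))
# rail points
m=(P[...,2]>.29)&(P[...,2]<.33);m[:,:150]=0;m[:,310:]=0
q=P[m];print(m.sum(),np.nanmedian(q,0));rr=cv2.fitLine((q[:,:2]*1000).astype(np.float32),cv2.DIST_HUBER,0,.01,.01).ravel();print(rr)
t=(q[:,:2]*1000-rr[2:])@rr[:2];print(np.percentile(t,[0,1,99,100]))
# per-column points above .2
m=(P[...,2]>.15);m[:,:150]=0;m[:,310:]=0;m[:130]=0
for v,u in zip(*np.where(m)):
  if P[v,u,2]<.295: print((u,v),np.round(P[v,u],3),end=' ')
E
```

```text
0.0999052274866774 6381
((616.8983764648438, -138.97349548339844), (305.5699768066406, 308.2113342285156), 71.31102752685547) [[ 421.9614   -234.32224 ]
 [ 713.9214   -333.08258 ]
 [ 811.8353    -43.624756]
 [ 519.87537    55.13559 ]]
603 [0.60483499 0.27399915 0.31473986]
[ 7.5779751e-02 -9.9712455e-01  6.0512201e+02  2.7454141e+02]
[-156.0759593  -151.96405679  150.95311704  153.50354653]
(np.int64(280), np.int64(173)) [0.619 0.122 0.291] (np.int64(280), np.int64(174)) [0.616 0.122 0.289] (np.int64(281), np.int64(174)) [0.618 0.121 0.276] (np.int64(280), np.int64(175)) [0.614 0.123 0.285] (np.int64(281), np.int64(175)) [0.616 0.122 0.264] (np.int64(282), np.int64(175)) [0.618 0.121 0.249] (np.int64(278), np.int64(176)) [0.611 0.128 0.288] (np.int64(279), np.int64(176)) [0.612 0.126 0.281] (np.int64(280), np.int64(176)) [0.612 0.124 0.275] (np.int64(281), np.int64(176)) [0.614 0.123 0.257] (np.int64(282), np.int64(176)) [0.615 0.122 0.247] (np.int64(283), np.int64(176)) [0.618 0.121 0.226] (np.int64(279), np.int64(177)) [0.611 0.128 0.263] (np.int64(280), np.int64(177)) [0.612 0.126
[... 14301 characters left out ...]
), np.int64(393)) [0.03  0.061 0.265] (np.int64(308), np.int64(394)) [0.021 0.065 0.249] (np.int64(309), np.int64(394)) [0.029 0.061 0.27 ] (np.int64(308), np.int64(395)) [0.022 0.064 0.26 ] (np.int64(309), np.int64(395)) [0.029 0.06  0.276] (np.int64(308), np.int64(396)) [0.024 0.063 0.271] (np.int64(309), np.int64(396)) [0.025 0.061 0.273] (np.int64(308), np.int64(397)) [0.021 0.064 0.269] (np.int64(309), np.int64(397)) [0.024 0.06  0.276] (np.int64(308), np.int64(398)) [0.019 0.063 0.272] (np.int64(309), np.int64(398)) [0.021 0.061 0.276] (np.int64(307), np.int64(399)) [0.01  0.067 0.255] (np.int64(308), np.int64(399)) [0.017 0.063 0.272] (np.int64(309), np.int64(399)) [0.019 0.061 0.276]
```

View pics/c1.png

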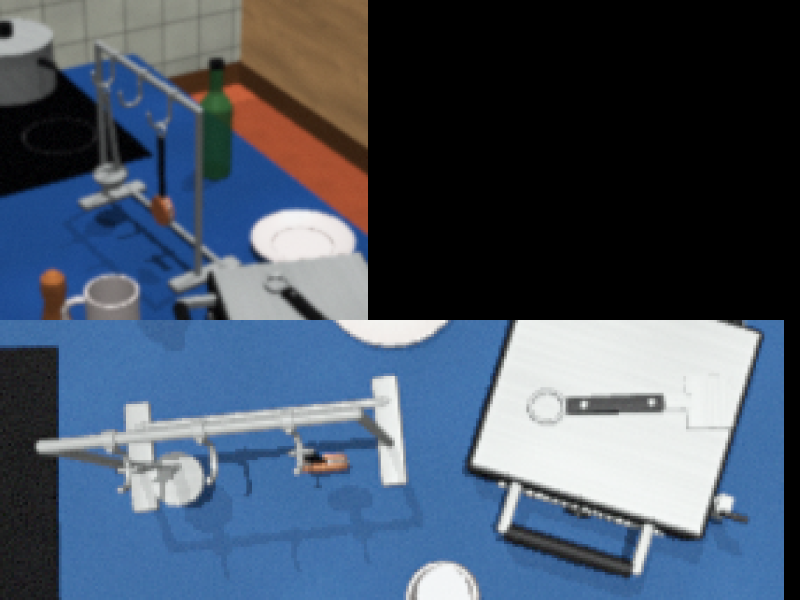

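The top view shows the grill at px (370,168) with its handle at (355,217). The scraper lies on it with the loop at (345,170) pointing left (+y). The rack's middle hook is the empty one, at px (225,190). The hook reads seat ≈ (0.579, 0.275, 0.266), which fits the given 44 mm below the rail.

Run:
```python
from h import *
b=np.load("top0.npz");a=np.load("side0.npz");P=pts(b);f=b["frame"].astype(int)
g=f.sum(2)
# steel skin: bright, z~.1
m=np.zeros(g.shape,np.uint8);m[110:225,310:430]=1
m=m&((abs(P[...,2]-.1)<.012)&(g>300)).astype(np.uint8)
m=cv2.morphologyEx(m,cv2.MORPH_CLOSE,np.ones((13,13)));m=cv2.morphologyEx(m,cv2.MORPH_OPEN,np.ones((15,15)))
c=max(cv2.findContours(m,0,1)[0],key=cv2.contourArea).reshape(-1,2)
W=np.array([onz(b,u,v,.1)[:2] for u,v in c])*1000
rr=cv2.minAreaRect(W.astype(np.float32));print("skin",rr)
# handle bar: dark pixels at z~.093 in front
R=np.zeros(g.shape,bool);R[200:235,325:390]=1
d=R&(g<150)&(P[...,2]>.07)&(P[...,2]<.1)
q=P[d];print("bar",d.sum(),cv2.minAreaRect((q[:,:2]*1000).astype(np.float32)),np.median(q[:,2]))
# scraper handle: dark px in the skin
R[:]=0;R[155:185,345:400]=1
v,u=np.where(R&(g<250));
W=np.array([onz(b,x,y,.112)[:2] for x,y in zip(u,v)])*1000
rr=cv2.minAreaRect(W.astype(np.float32));print("scr handle",len(u),rr,W.mean(0),u.min(),u.max(),np.nanmedian(P[v,u,2]))
# catch region
R[:]=0;R[195:225,395:425]=1
q=P[R&(P[...,2]>.1)&(P[...,2]<.13)&(P[...,1]<-.23)];print("catch",np.round(q,3).tolist()[:40])
# ladle/bowl and strainer extents
for n,(u0,u1,v0,v1) in dict(ladle=(190,235,165,215),str=(245,280,175,205)).items():
    q=P[v0:v1,u0:u1].reshape(-1,3);q=q[(q[:,2]>.05)&(q[:,2]<.2)];print(n,np.round(np.percentile(q,[1,99],axis=0),3))
for n,(u0,u1,v0,v1) in dict(mug=(292,325,222,262),mill=(280,300,248,270),salt=(172,190,250,268)).items():
    q=P[v0:v1,u0:u1].reshape(-1,3);q=q[(q[:,2]>.05)];print(n,np.round(np.percentile(q,[2,50,98],axis=0),3).tolist())
```

```text
skin ((640.301513671875, -140.3255615234375), (282.5229797363281, 255.10269165039062), 71.04676055908203)
bar 190 ((498.5567626953125, -99.92111206054688), (174.95530700683594, 66.52191925048828), 70.94496154785156) 0.08917492293327844
scr handle 15 ((636.1781616210938, -138.46653747558594), (9.278772354125977, 90.94035339355469), 6.0879364013671875) [ 635.96248453 -125.90054961] 356 385 0.11171483642326141
catch [[0.56, -0.23, 0.105], [0.561, -0.237, 0.1], [0.56, -0.24, 0.103], [0.56, -0.244, 0.101], [0.557, -0.237, 0.101], [0.557, -0.24, 0.102], [0.554, -0.234, 0.101], [0.551, -0.234, 0.102], [0.551, -0.24, 0.101], [0.548, -0.231, 0.101], [0.548, -0.233, 0.102], [0.548, -0.24, 0.101], [0.545, -0.23, 0.103], [0.545, -0.234, 0.101], [0.542, -0.23, 0.102], [0.542, -0.239, 0.102], [0.539, -0.23, 0.101], [0.539, -0.233, 0.105], [0.535, -0.232, 0.11], [0.533, -0.233, 0.102], [0.519, -0.249, 0.112], [0.519, -0.251, 0.12], [0.519, -0.254, 0.121], [0.519, -0.258, 0.116], [0.516, -0.247, 0.105], [0.516, -0.249, 0.114], [0.516, -0.251, 0.117], [0.516, -0.254, 0.117], [0.516, -0.257, 0.117], [0.516, -0.261, 0.117], [0.515, -0.263, 0.119], [0.515, -0.267, 0.117], [0.513, -0.253, 0.106], [0.513, -0.254, 0.118], [0.513, -0.258, 0.115], [0.512, -0.26, 0.119], [0.513, -0.264, 0.115], [0.512, -0.266, 0.119], [0.512, -0.269, 0.12], [0.512, -0.273, 0.117]]
ladle [[0.548 0.331 0.091]
 [0.604 0.423 0.166]]
str [[0.579 0.165 0.094]
 [0.594 0.211 0.189]]
mug [[0.368, 0.026, 0.053], [0.417, 0.085, 0.087], [0.473, 0.115, 0.095]]
mill [[0.354, 0.094, 0.066], [0.372, 0.127, 0.098], [0.387, 0.146, 0.109]]
salt [[0.367, 0.465, 0.051], [0.383, 0.476, 0.071], [0.398, 0.493, 0.08]]
```

Run:
```python
from h import *
b=np.load("top0.npz");P=pts(b);g=b["frame"].astype(int).sum(2)
print(g[160:182:2,336:412:2])
R=np.zeros(g.shape,bool);R[158:182,346:392]=1
m=(R&(g<380)).astype(np.uint8);n,l,s,_=cv2.connectedComponentsWithStats(m);k=1+s[1:,4].argmax()
v,u=np.where(l==k);W=np.array([onz(b,x,y,.112)[:2] for x,y in zip(u,v)])*1000
print(len(u),cv2.minAreaRect(W.astype(np.float32)),W.mean(0),s[k])
w,V=np.linalg.eigh(np.cov(W.T));d=V[:,1]*np.sign(V[1,1]);print(np.degrees(np.arctan2(d[1],d[0])))
R[:]=0;R[200:235,325:390]=1
m=(R&(g<120)).astype(np.uint8);n,l,s,_=cv2.connectedComponentsWithStats(m)
for k in range(1,n):
  if s[k,4]>25:
    v,u=np.where(l==k);W=np.array([onz(b,x,y,.093)[:2] for x,y in zip(u,v)])*1000
    print("bar",s[k],cv2.minAreaRect(W.astype(np.float32)),W.mean(0),np.nanmedian(P[v,u,2]))
```

```text
[[698 697 697 703 705 709 713 711 715 713 707 709 710 713 712 712 710 708
  706 709 695 700 701 707 710 704 702 696 702 656 711 718 713 708 699 690
  706 703]
 [698 702 696 700 698 700 704 708 714 716 716 714 715 711 708 712 713 713
  713 711 706 703 704 699 696 706 709 711 704 697 718 724 717 706 711 705
  718 699]
 [708 705 705 686 630 636 691 705 700 706 711 711 715 717 718 716 713 711
  710 714 715 719 715 712 703 708 704 700 706 642 718 720 719 707 710 705
  715 714]
 [701 707 624 595 596 595 530 633 711 706 707 711 707 641 644 654 590 579
  582 578 530 512 514 504 508 528 712 712 712 694 657 723 718 708 709 710
  721 711]
 [709 655 571 691 704 711 694 549 396 273 257 358 270 259 259 269 262 254
  268 262 256 257 255 582 309 329 717 718 719 716 712 726 722 708 712 711
  721 715]
 [706 574 686 707 702 702 712 550 368 282 294 729 311 285 276 274 272 288
  278 297 273 283 284 528 291 305 709 718 716 713 720 724 722 714 711 714
  718 715]
 [705 502 625 708 709 711 713 576 357 265 243 278 236 205 199 196 174 180
  291 287 292 297 298 294 306 442 660 664 656 637 714 727 720 713 710 71
[... 305 characters left out ...]
31 718 715 726
  723 722]
 [713 713 713 719 707 706 712 712 711 713 712 713 716 718 713 713 713 715
  712 716 710 705 711 709 710 710 709 704 711 704 621 640 638 627 582 618
  609 556]
 [713 716 715 718 717 718 722 723 719 718 713 716 712 714 712 719 713 717
  716 717 710 710 718 709 711 710 714 710 709 711 707 706 706 714 716 715
  721 507]]
193 ((640.9449462890625, -133.32424926757812), (105.62866973876953, 18.761476516723633), 88.18973541259766) [ 640.87672388 -133.32002122] [352 167  35   7 193]
90.90033298520295
bar [330 217  40  13  52] ((476.88409423828125, -67.41551208496094), (127.55984497070312, 4.4762115478515625), 70.94591522216797) [476.83958989 -68.60678494] 0.08910352580587766
```

```bash
cat >> h.py <<'E'
from scipy.spatial.transform import Rotation as Ro
def E(a): return Ro.from_euler("xyz",a,degrees=True)
def goto(r,p,rpy=None):
    """print tool-axis row to TCP position p, rpy; returns it"""
    s=r.get_state();R=E(s["eef_rot"]);d=R.inv().apply(np.array(p)-s["tcp_pos"])
    q=(R.inv()*E(rpy)).as_rotvec(degrees=True) if rpy is not None else np.zeros(3)
    print(np.round(d,4).tolist(),np.round(q,2).tolist(),"rows",round(max(np.linalg.norm(d)/.0417,np.linalg.norm(q)/7.16),1))
def st(r):
    s=r.get_state();print(round(float(s["time_s"]),2),np.round(s["tcp_pos"],4),np.round(s["eef_rot"],2),np.round(s["joints"],1),np.round(s["contact_force"],1),s["gripper_width"],s["gripper_force"])
E
python3 -c "
from plant import r;from h import *
goto(r,[.641,-.143,.30],[180,0,-90])"
```

```text
[0.6561, 0.6428, -0.0732] [0.07, -0.06, 74.65] rows 22.1
```

```bash
python3 drive.py '[[0,0,-0.04,0,0,0],[0.04,0.04,-0.08,0,0,7],[0.33,0.32,-0.17,0,0,40],[0.33,0.32,-0.17,0,0,40],[0.33,0.32,-0.17,0,0,40],[0.33,0.32,-0.17,0,0,40],[0.33,0.32,-0.17,0,0,40],[0.33,0.32,-0.17,0,0,40],[0.33,0.32,-0.17,0,0,40],[0.33,0.32,-0.17,0,0,40],[0.33,0.32,-0.17,0,0,40],[0.33,0.32,-0.17,0,0,40]]' 0.06 && python3 -c "
from plant import r;from h import *
st(r);goto(r,[.641,-.143,.30],[180,0,-90])"
```

```text
time_s: 1.1
tcp_pos: [0.4016, 0.2713, 0.3918]
eef_rot: [-180.0, 0.0, -55.3]
contact_force: [1.2, 0.4, -0.5]
gripper_width: 0.0598
gripper_force: 0.0
1.1 [0.4016 0.2713 0.3918] [-1.7999e+02  1.0000e-02 -5.5320e+01] [ 57.3  -1.7  -5.4  -0.  -86.2 -22.7] [ 1.2  0.4 -0.5] 0.059846310482241295 0.0
[0.477, 0.0389, 0.0916] [-0.0, 0.02, 34.68] rows 11.7
```

```bash
python3 drive.py '[[0.48,0.04,0.09,0,0,34.7],[0.48,0.04,0.09,0,0,34.7],[0.48,0.04,0.09,0,0,34.7],[0.48,0.04,0.09,0,0,34.7],[0.48,0.04,0.09,0,0,34.7],[0.48,0.04,0.09,0,0,34.7],[0.48,0.04,0.09,0,0,34.7],[0.48,0.04,0.09,0,0,34.7],[0.48,0.04,0.09,0,0,34.7],[0.48,0.04,0.09,0,0,34.7],[0.48,0.04,0.09,0,0,34.7],[0.48,0.04,0.09,0,0,34.7]]' 0.06 && python3 drive.py '[[0,0,0,0,0,0],[0,0,0,0,0,0],[0,0,0,0,0,0]]' && python3 -c "
from plant import r;from h import *
st(r);goto(r,[.641,-.143,.30],[180,0,-90])
c=r.capture('wrist');np.savez('w1.npz',**c);cv2.imwrite('pics/w1.png',c['frame'][:,:,::-1])"
```

```text
time_s: 2.1
tcp_pos: [0.6419, -0.147, 0.2996]
eef_rot: [179.9, -0.0, -90.1]
contact_force: [0.9, 1.8, 0.5]
gripper_width: 0.0598
gripper_force: 0.0
time_s: 2.35
tcp_pos: [0.6411, -0.1444, 0.3006]
eef_rot: [179.9, 0.0, -90.1]
contact_force: [-0.2, -0.5, 0.4]
gripper_width: 0.0602
gripper_force: 0.0
2.35 [ 0.6411 -0.1444  0.3006] [ 1.7993e+02  1.0000e-02 -9.0090e+01] [  4.3  17.    5.1  -0.  -78.2  -4.4] [-0.2 -0.5  0.4] 0.06016872793435278 0.0
[-0.0014, 0.0001, 0.0006] [0.07, 0.01, -0.09] rows 0.0
```

View pics/w1.png

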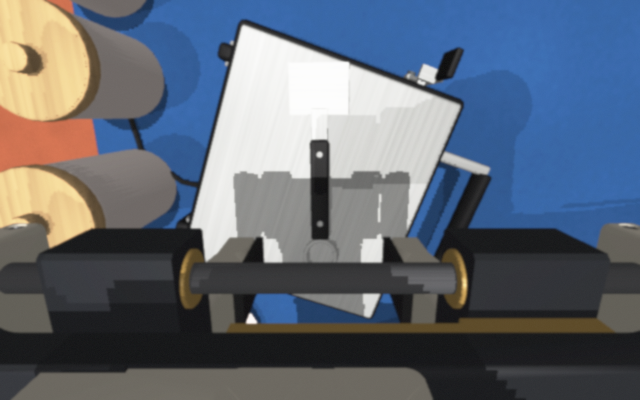

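The wrist view shows the scraper handle upright at cols 310–329, rows 140–240, with its blade at (319,88). The catch tab is at (451,63) and the bar handle around (465,220). Now I'll measure the handle and the tab in this view.

Run:
```python
from h import *
from plant import r
b=np.load("w1.npz");P=pts(b);g=b["frame"].astype(int).sum(2)
R=np.zeros(g.shape,bool);R[130:246,300:340]=1
m=(R&(g<230)).astype(np.uint8);n,l,s,_=cv2.connectedComponentsWithStats(m);k=1+s[1:,4].argmax()
v,u=np.where(l==k);W=np.array([onz(b,x,y,.112)[:2] for x,y in zip(u,v)])*1000
print(len(u),cv2.minAreaRect(W.astype(np.float32)),s[k],np.nanmedian(P[v,u,2]))
ed=[(y,u[v==y].mean()) for y in (145,165,175,195,215,230)];print([np.round(onz(b,x,y,.112),4).tolist() for y,x in ed])
R[:]=0;R[45:85,432:470]=1
m=(R&(g<160)).astype(np.uint8);n,l,s,_=cv2.connectedComponentsWithStats(m);k=1+s[1:,4].argmax()
v,u=np.where(l==k);q=P[v,u];q=q[q[:,2]>.108];print("tab",len(q),np.round(np.nanpercentile(q,[2,50,98],axis=0),4).tolist())
W=np.array([onz(b,x,y,.119)[:2] for x,y in zip(u,v)]);print(cv2.minAreaRect((W*1000).astype(np.float32)))
```

```text
1622 ((643.9918212890625, -134.0732421875), (18.58447265625, 106.95028686523438), 0.1499321013689041) [ 311  141   18   99 1622] 0.11216956333090233
[[0.6436, -0.1835, 0.112], [0.6431, -0.1628, 0.112], [0.6432, -0.1523, 0.112], [0.6438, -0.1307, 0.112], [0.6439, -0.1084, 0.112], [0.6434, -0.0912, 0.112]]
tab 257 [[0.5102, -0.273, 0.109], [0.5174, -0.26, 0.1176], [0.5225, -0.2485, 0.1198]]
((520.9818115234375, -259.44775390625), (31.685964584350586, 15.426457405090332), 71.14099884033203)
```

```bash
python3 drive.py '[[0,-0.002,0.04,0,0,0],[0,-0.002,0.08,0,0,0],[0,-0.002,0.12,0,0,0],[0,-0.002,0.15,0,0,0],[0,-0.002,0.17,0,0,0],[0,-0.002,0.18,0,0,0],[0,-0.002,0.188,0,0,0],[0,-0.002,0.193,0,0,0],[0,-0.002,0.196,0,0,0],[0,-0.002,0.197,0,0,0],[0,-0.002,0.197,0,0,0]]' 0.05 && python3 drive.py '[[0,0,0,0,0,0],[0,0,0,0,0,0],[0,0,0,0,0,0],[0,0,0,0,0,0],[0,0,0,0,0,0],[0,0,0,0,0,0]]' 0 30
```

```text
time_s: 3.32
tcp_pos: [0.6439, -0.1442, 0.1053]
eef_rot: [-179.9, -0.0, -90.0]
contact_force: [0.4, -0.2, -0.5]
gripper_width: 0.0501
gripper_force: 0.0
time_s: 3.82
tcp_pos: [0.6436, -0.1443, 0.1044]
eef_rot: [-180.0, -0.0, -90.0]
contact_force: [0.7, -0.0, 0.9]
gripper_width: 0.0193
gripper_force: 30.0
```

```bash
python3 drive.py '[[0,0,-0.01,0,0,0],[0,0,-0.03,0,0,0],[0,0,-0.06,0,0,0],[0,0,-0.1,0,0,0],[0.0,0,-0.14,0,0,5],[0,0.0,-0.18,0,0,10],[0,0.0,-0.22,0,0,15],[0,0.0,-0.26,0,0,20],[0,0.0,-0.29,0,0,25],[0,0.0,-0.3,0,0,30]]'
cat > hook.py <<'E'
from plant import r;from h import *
S=np.array([.579,.275,.266]);ps=4.35
u=np.array([np.cos(np.radians(ps)),np.sin(np.radians(ps)),0]);z=np.array([0,0,1.])
eye=np.array([-.0863,0,-.0016])
def pose(E_,phi):
    R=E([180,0,ps-180])*Ro.from_rotvec([0,-phi,0],degrees=True);return E_-R.apply(eye),R.as_euler("xyz",degrees=True)
T=S-.021*u+.026*z
if __name__=="__main__":
    st(r)
    for n,e,phi in(("pre",T-.09*u+.06*z,0),("pre60",T-.09*u+.06*z,60),("E0",T-.03*u+.025*z,60),("E1",T,60),("E2",S-.00975*u-.0094*z,60)):
        p,a=pose(e,phi);print(n,p.round(4),a.round(1),end=' ');goto(r,p,a)
E
python3 hook.py
```

```text
time_s: 4.65
tcp_pos: [0.6439, -0.145, 0.4115]
eef_rot: [-179.6, 0.2, -120.3]
contact_force: [-0.3, -0.2, -0.6]
gripper_width: 0.0196
gripper_force: 30.0
4.65 [ 0.6439 -0.145   0.4115] [-179.55    0.18 -120.3 ] [  4.3  15.9  17.4   0.1 -91.  -34.6] [-0.3 -0.2 -0.6] 0.01961301412126535 29.97312068939209
pre [0.3823 0.26   0.3504] [ 180.     0.  -175.6] [-0.2175, 0.4307, 0.0584] [-0.33, 0.38, 55.35] rows 11.7
pre60 [0.4267 0.2634 0.2765] [ 180.    60.  -175.6] [-0.2426, 0.3946, 0.1327] [28.58, -54.72, 50.19] rows 11.6
E0 [0.4865 0.268  0.2415] [ 180.    60.  -175.6] [-0.2766, 0.3455, 0.1682] [28.58, -54.72, 50.19] rows 11.4
E1 [0.5164 0.2702 0.2165] [ 180.    60.  -175.6] [-0.2936, 0.3211, 0.1934] [28.58, -54.72, 50.19] rows 11.4
E2 [0.5276 0.2711 0.1811] [ 180.    60.  -175.6] [-0.2999, 0.3121, 0.2289] [28.58, -54.72, 50.19] rows 11.7
```

```bash
python3 drive.py '[[-0.2175,0.431,0.01,0,0,55],[-0.2175,0.431,0.01,0,0,55],[-0.2175,0.431,0.01,0,0,55],[-0.2175,0.431,0.01,0,0,55],[-0.2175,0.431,0.01,0,0,55],[-0.2175,0.431,0.01,0,0,55],[-0.2175,0.431,0.01,0,0,55],[-0.2175,0.431,0.01,0,0,55],[-0.2175,0.431,0.01,0,0,55],[-0.2175,0.431,0.01,0,0,55],[-0.2175,0.431,0.01,0,0,55],[-0.2175,0.431,0.01,0,0,55]]' && python3 hook.py
```

```text
time_s: 5.65
tcp_pos: [0.3841, 0.2506, 0.3955]
eef_rot: [179.9, 0.0, -175.1]
contact_force: [1.4, 0.9, -0.7]
gripper_width: 0.0194
gripper_force: 30.0
5.65 [0.3841 0.2506 0.3955] [ 1.7994e+02  5.0000e-02 -1.7506e+02] [  57.8   -4.5   -7.6    0.   -86.8 -142.9] [ 1.4  0.9 -0.7] 0.019397442517692168 29.974713921546936
pre [0.3823 0.26   0.3504] [ 180.     0.  -175.6] [0.001, 0.0095, 0.0451] [0.06, 0.05, 0.59] rows 1.1
pre60 [0.4267 0.2634 0.2765] [ 180.    60.  -175.6] [-0.0434, 0.009, 0.1191] [0.36, -59.95, 0.51] rows 8.4
E0 [0.4865 0.268  0.2415] [ 180.    60.  -175.6] [-0.1034, 0.0083, 0.1541] [0.36, -59.95, 0.51] rows 8.4
E1 [0.5164 0.2702 0.2165] [ 180.    60.  -175.6] [-0.1334, 0.008, 0.1791] [0.36, -59.95, 0.51] rows 8.4
E2 [0.5276 0.2711 0.1811] [ 180.    60.  -175.6] [-0.1446, 0.0078, 0.2145] [0.36, -59.95, 0.51] rows 8.4
```

```bash
python3 drive.py '[[-0.0434,0.009,0.0,0,-60,0.5],[-0.0434,0.009,0.0,0,-60,0.5],[-0.0434,0.009,0.0,0,-60,0.5],[-0.0434,0.009,0.0,0,-60,0.5],[-0.0434,0.009,0.03,0,-60,0.5],[-0.0434,0.009,0.05,0,-60,0.5],[-0.0434,0.009,0.09,0,-60,0.5],[-0.0434,0.009,0.12,0,-60,0.5],[-0.0434,0.009,0.12,0,-60,0.5],[-0.0434,0.009,0.12,0,-60,0.5],[-0.0434,0.009,0.12,0,-60,0.5],[-0.0434,0.009,0.12,0,-60,0.5]]' && python3 hook.py
python3 - <<'E'
from plant import r;from h import *
c=r.capture("side");np.savez("s2.npz",**c);d=r.capture("top");np.savez("t2.npz",**d)
A=cv2.resize(c["frame"][70:270,150:400,::-1],None,fx=2,fy=2,interpolation=3);B=cv2.resize(d["frame"][130:270,150:330,::-1],None,fx=1.6,fy=1.6,interpolation=3)
im=np.zeros((400,800,3),np.uint8);im[:400,:500]=A;im[:B.shape[0],500:500+B.shape[1]]=B;cv2.imwrite("pics/p2.png",im)
E
```

```text
time_s: 6.65
tcp_pos: [0.4883, 0.1465, 0.4047]
eef_rot: [-179.7, 50.6, -168.5]
contact_force: [0.5, -0.5, -0.9]
gripper_width: 0.0196
gripper_force: 30.0
6.65 [0.4883 0.1465 0.4047] [-179.75   50.61 -168.48] [  47.6  -28.2  -58.2   62.5  -31.2 -173.6] [ 0.5 -0.5 -0.9] 0.01962119108468168 29.97658520936966
pre [0.3823 0.26   0.3504] [ 180.     0.  -175.6] [0.0935, 0.1323, -0.0289] [2.93, 50.55, 6.59] rows 7.1
pre60 [0.4267 0.2634 0.2765] [ 180.    60.  -175.6] [0.1226, 0.1271, 0.0522] [5.65, -9.37, 4.11] rows 4.4
E0 [0.4865 0.268  0.2415] [ 180.    60.  -175.6] [0.1119, 0.1199, 0.1204] [5.65, -9.37, 4.11] rows 4.9
E1 [0.5164 0.2702 0.2165] [ 180.    60.  -175.6] [0.1123, 0.1163, 0.1593] [5.65, -9.37, 4.11] rows 5.4
E2 [0.5276 0.2711 0.1811] [ 180.    60.  -175.6] [0.1326, 0.115, 0.1904] [5.65, -9.37, 4.11] rows 6.2
```

View pics/p2.png

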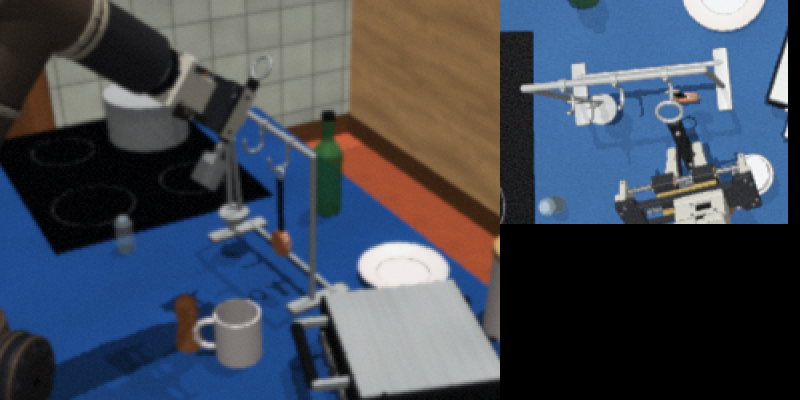

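The tilt did not finish. Joint 6 sits at −173.6 and joint 3 at −58.2, both on their limits, and the scraper is still held with its loop up. I'll fit a small kinematic model to the readings so I can choose reachable poses.

```bash
cat > kin.py <<'E'
import numpy as np
from scipy.optimize import least_squares
from h import Ro,E
D=[([91.164,20.59,.634,-.02,-70.133,-16.504],(.179,.650,.226),(179.9,0,-15.35)),
([57.3,-1.7,-5.4,0,-86.2,-22.7],(.4016,.2713,.3918),(180,0,-55.32)),
([4.3,17,5.1,0,-78.2,-4.4],(.6411,-.1444,.3006),(180,0,-90.09)),
([4.3,15.9,17.4,.1,-91,-34.6],(.6439,-.145,.4115),(180,0,-120.3)),
([57.8,-4.5,-7.6,0,-86.8,-142.9],(.3841,.2506,.3955),(180,0,-175.06)),
([47.6,-28.2,-58.2,62.5,-31.2,-173.6],(.4883,.1465,.4047),(-179.75,50.61,-168.48))]
rot=lambda a,x:Ro.from_euler(a,x,degrees=True)
R0=Ro.from_matrix(np.array([[0,0,1],[-1,0,0],[0,-1,0.]]))  # columns: tool x=-y, tool y=-z, tool z=x at zero
S4=-1
def fk(q,k):
    a,lat,d,L2,L3,e,T=k
    A=rot("z",q[0]);B=A*rot("y",q[1]);C=B*rot("y",-q[2]);W=C*rot("x",S4*q[3])*rot("y",-q[4])
    R=W*rot("x",-q[5])*R0
    return A.apply([a,lat,d])+B.apply([0,0,L2])+C.apply([L3,0,e])+W.apply([T,0,0]),R
def fit():
    f=lambda k:np.concatenate([fk(q,k)[0]-p for q,p,_ in D])
    return least_squares(f,[.1,-.19,.3,.4,.4,0,.25])
K=fit();k=K.x
LO=np.array([-176,-82,-58.2,-173.8,-174.7,-.2,])[:0]
lo=np.array([-175,-81,-57,-172,-174,-173-0]);hi=np.array([175,121,71,95,-.5,172.])
lo[5]=-172
def ik(p,R,q0s):
    best=None
    for q0 in q0s:
        g=lambda q:np.r_[(fk(q,k)[0]-p)*10,(fk(q,k)[1].inv()*R).as_rotvec()]
        s=least_squares(g,np.clip(q0,lo+1,hi-1),bounds=(lo,hi))
        if best is None or s.cost<best.cost-1e-9:best=s
    return best.x,best.cost
if __name__=="__main__":
    print(k.round(4),np.abs(K.fun).max())
    for q,p,a in D: print((fk(q,k)[0]-p).round(4),np.degrees((fk(q,k)[1].inv()*E(a)).magnitude()).round(2))
E
python3 kin.py; sed -i 's/^S4=-1/S4=1/' kin.py; python3 kin.py
```

```text
[ 0.2723 -0.1795  0.1654  0.5009  0.1995  0.0452  0.3136] 0.06905949449175361
[-0.0128  0.0044  0.0691] 0.01
[-0.002   0.0188 -0.0071] 0.13
[-0.0066  0.0121  0.0333] 0.1
[-0.0216  0.0112 -0.0276] 0.51
[-0.0002  0.022  -0.01  ] 0.11
[ 0.0378 -0.0503 -0.0576] 0.08
[ 0.4038 -0.2119 -0.0431  0.3995  0.0736  0.136   0.1071] 0.10049800266600337
[0.0194 0.0139 0.1005] 0.05
[ 0.0329  0.0134 -0.0117] 0.13
[-0.0065 -0.0203  0.0491] 0.1
[-0.0455 -0.0223 -0.0396] 0.51
[ 0.0368  0.0202 -0.0156] 0.11
[-0.0895  0.049  -0.0827] 125.03
```

```bash
sed -i 's/^S4=1/S4=-1/; s/a,lat,d,L2,L3,e,T=k/a,lat,d,L2,L3,e,T,b,l4,t2,t3=k/; s/B.apply(\[0,0,L2\])/B.apply([b,0,L2])/; s/+W.apply(\[T,0,0\])/+(C*rot("x",S4*q[3])).apply([0,l4,t2])+W.apply([T,0,t3])/; s/0,.25\])$/0,.25,0,0,0,0])/' kin.py; python3 kin.py; grep -n "f=lambda k" kin.py
```

```text
[-2.100e-02 -1.400e-02  2.220e-01  5.999e-01  4.611e-01 -7.000e-04
  4.002e-01  5.000e-04 -1.779e-01  9.000e-04  2.300e-02] 0.00055372798407749
[-0.0004  0.      0.    ] 0.01
[ 0.0006 -0.0001  0.0002] 0.13
[-0.0001  0.0002 -0.0001] 0.1
[-0.      0.0003  0.    ] 0.51
[ 0.0002 -0.0004 -0.0002] 0.11
[ 0. -0.  0.] 0.08
19:    f=lambda k:np.concatenate([fk(q,k)[0]-p for q,p,_ in D])
```

```bash
sed -i '19s/f=lambda k:np.concatenate(\[/f=lambda k:np.concatenate([1e-3*np.array(k)[[0,5,7,9,10]]]+[/' kin.py; python3 kin.py
cat > plan.py <<'E'
from kin import *; from hook import *
import itertools
s=[np.array(x,float) for x in itertools.product([20,50],[10,40],[-20,20],[-120,-60,0,60],[-40,-90],[-150,-60,30])]
for yw in (0,25,45):
  for phi in (25,40,55):
    for n,e in (("E0",T-.03*u+.025*z),("E2",S-.00975*u-.0094*z)):
        R=Ro.from_euler("z",yw,degrees=True)*E([180,0,ps-180])*Ro.from_rotvec([0,-phi,0],degrees=True)
        p=e-R.apply(eye);best=ik(p,R,s[::8])
        print(yw,phi,n,best[0].round(0),"%.1e"%best[1])
E
time python3 plan.py
```

```text
[-1.890e-02 -1.280e-02  2.201e-01  6.000e-01  4.612e-01 -7.000e-04
  3.982e-01  5.000e-04 -1.791e-01  9.000e-04  2.090e-02] 0.0005542156364946038
[-0.0004  0.      0.    ] 0.01
[ 0.0006 -0.0001  0.0002] 0.13
[-0.0001  0.0002 -0.0001] 0.1
[-0.      0.0003  0.    ] 0.51
[ 0.0002 -0.0004 -0.0002] 0.11
[ 0. -0.  0.] 0.08
0 25 E0 [  67.   -9.  -42.   30.  -49. -171.] 2.2e-27
0 25 E2 [  59.   -2.  -45.   35.  -37. -172.] 1.9e-20
0 40 E0 [  63.  -10.  -50.   40.  -37. -172.] 2.2e-02
0 40 E2 [  12.   -3.  -46. -172.   -1.   77.] 1.2e-02
0 55 E0 [  11.  -10.  -50. -172.   -4.   78.] 6.3e-03
0 55 E2 [  10.    1.  -52. -172.  -17.   79.] 7.0e-03
25 25 E0 [  57.  -13.  -41.   17.  -40. -128.] 1.6e-20
25 25 E2 [  51.   -5.  -44.   18.  -29. -126.] 4.3e-25
25 40 E0 [  50.  -15.  -57.   40.  -17. -146.] 2.7e-03
25 40 E2 [  41.   -4.  -57.   41.   -4. -140.] 7.7e-03
25 55 E0 [ 29. -10. -39. -93.  -1.   3.] 7.0e-03
25 55 E2 [ 29.  -0. -35. -89.  -1.  -1.] 3.2e-05
45 25 E0 [ 44. -10. -31.  -4. -43. -82.] 3.2e-27
45 25 E2 [ 40.  -2. -32.  -7. -36. -75.] 3.4e-30
45 40 E0 [ 42. -12. -41. -13. -22. -72.] 9.2e-24
45 40 E2 [ 35.  -2. -35. -29. -20. -52.] 9.8e-26
45 55 E0 [ 21.  -7. -33. -63. -26. -12.] 4.7e-30
45 55 E2 [ 11.   4. -30. -77. -31.   9.] 2.6e-24
real	0m42.270s
user	0m42.765s
sys	0m0.184s
```

```bash
cat > plan2.py <<'E'
from kin import *; from hook import *
s=[np.array(x,float) for x in ([60,-5,-50,30,-40,8],[50,0,-40,0,-30,30],[30,0,-35,-90,-10,100],[10,0,-45,-160,-20,-100],[40,-5,-50,60,-20,-20])]
for yw in (-10,0,15):
  for phi in (40,55,70):
    for n,e in (("E0",T-.03*u+.025*z),("E2",S-.00975*u-.0094*z)):
        R=Ro.from_euler("z",yw,degrees=True)*E([180,0,ps-180])*Ro.from_rotvec([0,-phi,0],degrees=True)
        p=e-R.apply(eye);best=ik(p,R*rot("z",180),s)
        print(yw,phi,n,best[0].round(0),"%.1e"%best[1])
E
python3 plan2.py
python3 - <<'E'
import re
t=open('plan2.py').read().replace("(-10,0,15)","(0,8,15)").replace("(40,55,70)","(25,32)").replace('R*rot("z",180)','R').replace("for x in (","for x in ([60,-8,-43,25,-45,-160],")
open('plan3.py','w').write(t)
E
python3 plan3.py
```

```text
-10 40 E0 [ 70.  -6. -54.  58. -47. -29.] 1.6e-26
-10 40 E2 [ 57.   2. -57.  75. -36. -38.] 5.4e-05
-10 55 E0 [ 71.   1. -57.  70. -55. -45.] 1.1e-02
-10 55 E2 [ 61.  10. -57.  82. -48. -52.] 1.6e-02
-10 70 E0 [ 74.  13. -57.  75. -67. -61.] 4.2e-02
-10 70 E2 [ 65.  21. -57.  87. -65. -70.] 4.4e-02
0 40 E0 [ 65. -10. -57.  60. -39. -18.] 5.6e-04
0 40 E2 [ 53.  -1. -57.  71. -29. -22.] 4.3e-03
0 55 E0 [  11.  -10.  -50. -172.   -4. -102.] 6.3e-03
0 55 E2 [  10.    1.  -52. -172.  -17. -101.] 7.0e-03
0 70 E0 [   8.   -4.  -57. -169.  -27. -101.] 1.7e-02
0 70 E2 [   7.    8.  -57. -171.  -38.  -98.] 2.1e-02
15 40 E0 [ 56. -13. -57.  51. -26.  11.] 4.2e-03
15 40 E2 [ 44.  -4. -57.  60. -15.   9.] 1.2e-02
15 55 E0 [  16.  -10.  -42. -140.   -1. -128.] 2.7e-03
15 55 E2 [  14.   -0.  -39. -133.   -6. -134.] 1.2e-29
15 70 E0 [   1.   -2.  -57. -151.  -38. -107.] 3.0e-23
15 70 E2 [  -2.   14.  -57. -153.  -51. -100.] 5.3e-04
0 25 E0 [  67.   -9.  -42.   30.  -49. -171.] 3.1e-23
0 25 E2 [  59.   -2.  -45.   35.  -37. -172.] 3.9e-17
0 32 E0 [  66.  -10.  -46.   35.  -44. -172.] 4.1e-03
0 32 E2 [  57.   -2.  -48.   39.  -32. -172.] 6.0e-03
8 25 E0 [  64.  -11.  -43.   28.  -46. -159.] 6.9e-24
8 25 E2 [  57.   -4.  -46.   33.  -33. -160.] 4.4e-30
8 32 E0 [  64.  -13.  -52.   42.  -37. -172.] 3.2e-05
8 32 E2 [  52.   -4.  -54.   49.  -24. -172.] 9.8e-04
15 25 E0 [  61.  -12.  -43.   25.  -43. -148.] 1.2e-25
15 25 E2 [  54.   -5.  -46.   29.  -30. -147.] 1.2e-25
15 32 E0 [  60.  -14.  -53.   40.  -33. -161.] 3.8e-24
15 32 E2 [  46.   -5.  -57.   56.  -17. -168.] 3.3e-05
```

```bash
cat > hook2.py <<'E'
from plant import r;from h import *
from hook import S,z,ps,eye,T
YW=8;a=np.radians(ps+YW);h=np.array([np.cos(a),np.sin(a),0])
def R_(phi):return E([180,0,ps+YW-180])*Ro.from_rotvec([0,-phi,0],degrees=True)
def at(e,phi=25):
    R=R_(phi);return S+e[0]*h+e[1]*z-R.apply(eye),R
def arc(al,phi=25):
    c,s_=np.cos(np.radians(al)),np.sin(np.radians(al))
    return S+.0065*z-.1058*(c*h+s_*z)-R_(phi).apply([0,0,.0016]),R_(phi)
P={"A":at((-.06,.10)),"B":at((-.0185,.06)),"C":at((-.0177,-.0012)),"a40":arc(40),"a50":arc(50),"a58":arc(58)}
if __name__=="__main__":
    import sys
    st(r)
    for n in (sys.argv[1:] or P):
        p,R=P[n];print(n,p.round(4),end=' ');goto(r,p,R.as_euler("xyz",degrees=True))
    s=r.get_state();print("eye now",(s["tcp_pos"]+E(s["eef_rot"]).apply(eye)-S).round(4))
E
python3 hook2.py
python3 - <<'E'
from kin import *;from hook2 import P
for n in P: q,c=ik(*P[n],[[60,-5,-43,28,-40,-155]]);print(n,q.round(0),"%.0e"%c)
E
```

```text
6.75 [0.4882 0.1462 0.4047] [-179.78   50.58 -168.56] [  47.7  -28.2  -58.2   62.4  -31.3 -173.6] [ 0.1 -0.4 -1.3] 0.019576021903214683 29.97662901878357
A [0.4446 0.2456 0.3281] [0.0738, 0.1062, 0.0304] [-0.78, 25.58, -0.78] rows 3.6
B [0.4852 0.2545 0.2881] [0.0783, 0.107, 0.0879] [-0.78, 25.58, -0.78] rows 3.8
C [0.486  0.2546 0.2269] [0.1251, 0.1072, 0.1274] [-0.78, 25.58, -0.78] rows 5.0
a40 [0.4992 0.2575 0.2059] [0.1327, 0.1075, 0.1511] [-0.78, 25.58, -0.78] rows 5.5
a50 [0.5119 0.2603 0.1929] [0.1345, 0.1078, 0.1694] [-0.78, 25.58, -0.78] rows 5.8
a58 [0.5236 0.2629 0.1842] [0.1336, 0.108, 0.1842] [-0.78, 25.58, -0.78] rows 6.0
eye now [-0.0383 -0.1182  0.2063]
A [  66.  -14.  -38.   25.  -53. -156.] 3e-30
B [  60.   -8.  -39.   26.  -45. -154.] 6e-28
C [  58.   -5.  -46.   32.  -35. -160.] 2e-30
a40 [  55.   -2.  -47.   34.  -31. -161.] 7e-22
a50 [  53.   -0.  -48.   37.  -28. -161.] 3e-28
a58 [  52.    2.  -48.   38.  -26. -162.] 2e-27
```

```bash
python3 drive.py '[[0.01,0.01,-0.01,0,8,0],[0.02,0.04,-0.02,0,16,0],[0.05,0.08,-0.01,-0.8,25.5,-0.8],[0.07,0.1,0.02,-0.8,25.5,-0.8],[0.074,0.106,0.03,-0.8,25.5,-0.8],[0.074,0.106,0.03,-0.8,25.5,-0.8],[0.074,0.106,0.03,-0.8,25.5,-0.8],[0.074,0.106,0.03,-0.8,25.5,-0.8],[0.074,0.106,0.03,-0.8,25.5,-0.8]]' && python3 hook2.py A B C
```

```text
time_s: 7.5
tcp_pos: [0.4433, 0.2467, 0.3261]
eef_rot: [-179.9, 24.9, -167.4]
contact_force: [0.1, 0.2, -0.2]
gripper_width: 0.0195
gripper_force: 30.0
7.5 [0.4433 0.2467 0.3261] [-179.9    24.88 -167.37] [  65.5  -13.8  -37.7   24.8  -53.3 -155.7] [ 0.1  0.2 -0.2] 0.01953056808314028 29.97671663761139
A [0.4446 0.2456 0.3281] [-0.0018, -0.0014, -0.0014] [0.02, -0.12, 0.25] rows 0.1
B [0.4852 0.2545 0.2881] [-0.0226, -0.0015, 0.0524] [0.02, -0.12, 0.25] rows 1.4
C [0.486  0.2546 0.2269] [0.0024, -0.0014, 0.1082] [0.02, -0.12, 0.25] rows 2.6
eye now [-0.0599 -0.0113  0.0978]
```

```bash
python3 drive.py '[[-0.008,-0.0015,0.017,0,0,0],[-0.016,-0.0015,0.035,0,0,0],[-0.0226,-0.0015,0.052,0,0,0],[-0.0226,-0.0015,0.0524,0,0,0],[-0.0226,-0.0015,0.0524,0,0,0]]' && python3 hook2.py B C
python3 - <<'E'
from plant import r;from h import *
c=r.capture("side");np.savez("s3.npz",**c);d=r.capture("top");np.savez("t3.npz",**d)
A=cv2.resize(c["frame"][110:170,240:310,::-1],None,fx=6,fy=6,interpolation=3);B=cv2.resize(d["frame"][160:220,195:260,::-1],None,fx=6,fy=6,interpolation=3)
im=np.zeros((360,810,3),np.uint8)[:, :800];im[:,:420]=A;im[:,420:800]=B[:,:380];cv2.imwrite("pics/p3.png",im)
E
```

```text
time_s: 7.92
tcp_pos: [0.4854, 0.2536, 0.2878]
eef_rot: [-179.9, 24.8, -167.5]
contact_force: [0.1, -0.1, -0.6]
gripper_width: 0.0197
gripper_force: 30.0
7.92 [0.4854 0.2536 0.2878] [-179.87   24.85 -167.47] [  59.5   -8.1  -38.6   25.9  -45.  -153.1] [ 0.1 -0.1 -0.6] 0.01969495072016866 29.976800680160522
B [0.4852 0.2545 0.2881] [-0.0001, 0.0009, -0.0003] [-0.05, -0.15, 0.17] rows 0.0
C [0.486  0.2546 0.2269] [0.0249, 0.001, 0.0556] [-0.05, -0.15, 0.17] rows 1.5
eye now [-0.0178 -0.0046  0.0595]
```

View pics/p3.png

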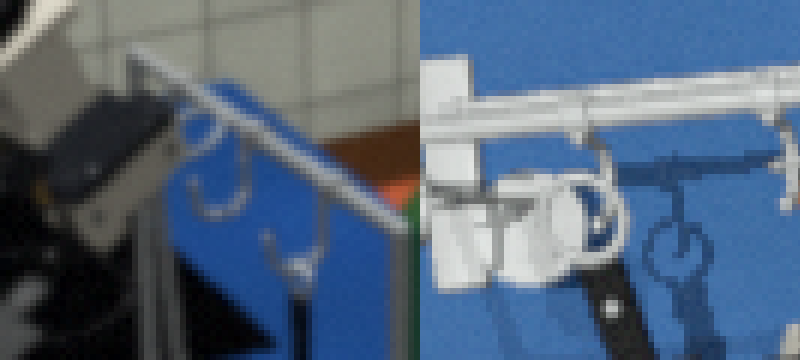

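The top view shows the loop ring centred near px (225,197) and around the hook tip near (226,196). The side view shows the loop above and to the left of the hook. Next I check the loop centre in numbers.

Run:
```python
from h import *
d=np.load("t3.npz");P=pts(d);S=np.array([.579,.275,.266])
q=P[175:215,205:245];m=(q[...,2]>.312)&(q[...,2]<.345)&(q[...,0]<.592)
w=q[m]; print(len(w),"loop",np.round([w[:,0].min(),w[:,0].max(),w[:,1].min(),w[:,1].max()],4),w.mean(0).round(4))
c,rad=cv2.minEnclosingCircle((w[:,:2]*1000).astype(np.float32));print(c,rad)
for y,x in zip(*np.where(m)): pass
print("pred",onz(d,225,197,.3255).round(4),"tip px",onz(d,226,196,.292).round(4))
```

```text
161 loop [0.5118 0.5795 0.2514 0.2905] [0.5443 0.2667 0.3229]
(545.4054565429688, 263.57159423828125) 35.16142654418945
pred [0.5562 0.2625 0.3255] tip px [0.5611 0.2684 0.292 ]
```

```bash
python3 drive.py '[[0.005,0.003,0.011,0,0,0],[0.01,0.003,0.022,0,0,0],[0.015,0.003,0.033,0,0,0],[0.02,0.003,0.044,0,0,0],[0.024,0.003,0.053,0,0,0],[0.025,0.003,0.0555,0,0,0],[0.025,0.003,0.0555,0,0,0]]' && python3 hook2.py C a40 a50 a58
```

```text
time_s: 8.6
tcp_pos: [0.4851, 0.2576, 0.2273]
eef_rot: [-179.9, 24.9, -167.4]
contact_force: [-0.1, 0.5, -0.1]
gripper_width: 0.0197
gripper_force: 30.0
8.6 [0.4851 0.2576 0.2273] [-179.91   24.88 -167.37] [  58.4   -5.   -45.9   31.5  -35.4 -159.5] [-0.1  0.5 -0.1] 0.019692592480412174 29.976890981197357
C [0.486  0.2546 0.2269] [0.0, -0.0031, 0.0005] [0.03, -0.12, 0.26] rows 0.1
a40 [0.4992 0.2575 0.2059] [-0.0034, -0.0032, 0.0251] [0.03, -0.12, 0.26] rows 0.6
a50 [0.5119 0.2603 0.1929] [-0.0098, -0.0032, 0.0425] [0.03, -0.12, 0.26] rows 1.0
a58 [0.5236 0.2629 0.1842] [-0.017, -0.0032, 0.0554] [0.03, -0.12, 0.26] rows 1.4
eye now [-0.0182 -0.0004 -0.0009]
```

```bash
python3 drive.py '[[0,0,0.003,0,0,0],[-0.001,0,0.009,0,0,0],[-0.0025,0,0.017,0,0,0],[-0.0034,0,0.025,0,0,0],[-0.006,0,0.034,0,0,0],[-0.0098,0,0.0425,0,0,0],[-0.0098,0,0.0425,0,0,0],[-0.0098,0,0.0425,0,0,0]]' - 4
python3 - <<'E'
from plant import r;from h import *
c=r.capture("side");np.savez("s4.npz",**c);d=r.capture("top");np.savez("t4.npz",**d)
A=cv2.resize(c["frame"][100:190,230:310,::-1],None,fx=5,fy=5,interpolation=3);B=cv2.resize(d["frame"][160:235,195:260,::-1],None,fx=6,fy=6,interpolation=3)
im=np.zeros((450,790,3),np.uint8);im[:,:400]=A;im[:,400:]=B;cv2.imwrite("pics/p4.png",im)
E
```

```text
time_s: 9.27
tcp_pos: [0.5118, 0.263, 0.1914]
eef_rot: [-179.8, 24.8, -167.4]
contact_force: [0.2, -0.5, -0.4]
gripper_width: 0.0198
gripper_force: 4.0
```

View pics/p4.png

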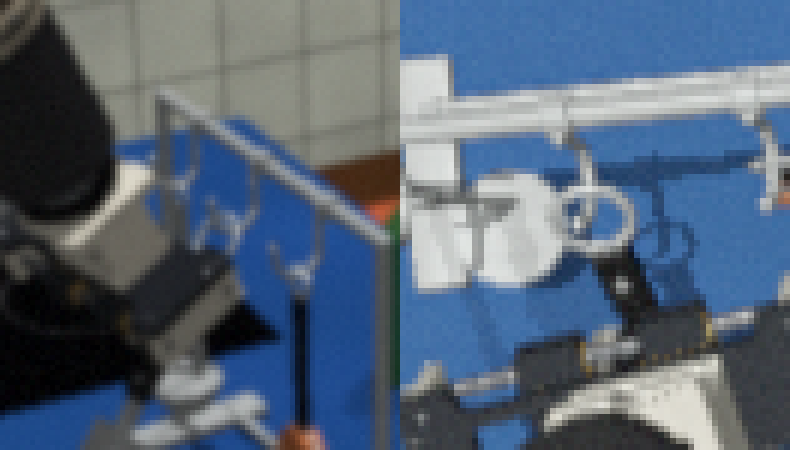

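```bash
python3 drive.py '[[-0.003,0,0.006,0,0,0],[-0.007,0,0.013,0,0,0],[-0.007,0,0.013,0,0,0],[-0.007,0,0.013,0,0,0]]' - 4 && python3 drive.py '[[0,0,0,0,0,0],[0,0,0,0,0,0],[0,0,0,0,0,0],[0,0,0,0,0,0],[0,0,-0.02,0,0,0],[0,0,-0.05,0,0,0],[0,0,-0.08,0,0,0],[0.01,0,-0.12,0,0,0],[0.02,0,-0.16,0,0,0],[0.03,0,-0.18,0,0,0]]' 0.045 10
python3 - <<'E'
from plant import r;from h import *
st(r)
c=r.capture("side");np.savez("s5.npz",**c);d=r.capture("top");np.savez("t5.npz",**d)
A=cv2.resize(c["frame"][100:230,220:330,::-1],None,fx=4,fy=4,interpolation=3);B=cv2.resize(d["frame"][150:236,180:270,::-1],None,fx=4,fy=4,interpolation=3)
im=np.zeros((520,800,3),np.uint8);im[:,:440]=A;im[:344,440:]=B;cv2.imwrite("pics/p5.png",im)
E
```

```text
time_s: 9.7
tcp_pos: [0.5233, 0.266, 0.183]
eef_rot: [-179.9, 24.8, -167.4]
contact_force: [-0.5, -0.1, -0.6]
gripper_width: 0.0195
gripper_force: 4.0
time_s: 10.53
tcp_pos: [0.4219, 0.2442, 0.3389]
eef_rot: [179.8, 25.1, -167.5]
contact_force: [0.5, 1.4, 0.4]
gripper_width: 0.0448
gripper_force: 0.0
10.53 [0.4219 0.2442 0.3389] [ 179.81   25.06 -167.48] [  69.1  -16.6  -38.    24.9  -56.6 -158.2] [0.5 1.4 0.4] 0.044840576120706556 0.0
```

View pics/p5.png

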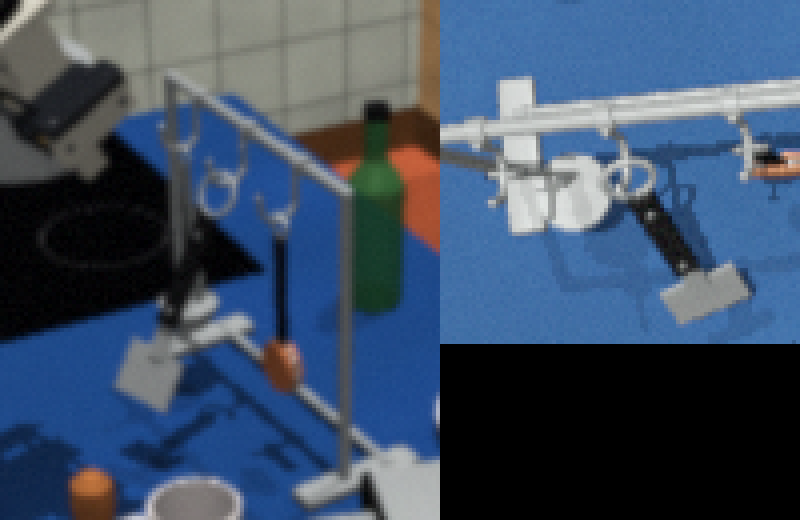

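The loop now hangs on the middle hook, with its centre at (220,185) in the side crop and the hook through it. The scraper is free and swinging, and the gripper is clear. Next I refine the grill's pose from the now unobstructed lid.

Run:
```python
from plant import r
from h import *
d=np.load("t5.npz");g=d["frame"].astype(int);P=pts(d);gs=g.sum(2)
m=np.zeros(gs.shape,np.uint8);m[112:222,312:428]=1
m&=((P[...,2]>.092)&(P[...,2]<.108)).astype(np.uint8)
m=cv2.morphologyEx(m,cv2.MORPH_OPEN,np.ones((15,15)))
c=max(cv2.findContours(m,0,1)[0],key=cv2.contourArea).reshape(-1,2)
W=np.array([onz(d,u,v,.1)[:2] for u,v in c])*1000
rr=cv2.minAreaRect(W.astype(np.float32));print("top",rr);(cx,cy),_,an=rr
yaw=np.radians(an-90);X=np.array([np.cos(yaw),np.sin(yaw)]);Y=np.array([-X[1],X[0]])
loc=(P[...,:2]*1000-[cx,cy]);lx=loc@X;ly=loc@Y
def show(n,s):
    print(n,s.sum(),"x",np.percentile(lx[s],[1,50,99]).round(1),"y",np.percentile(ly[s],[1,50,99]).round(1),"z",np.percentile(P[s][:,2],[1,50,99]).round(4))
z=P[...,2]
show("bar",(z>.075)&(z<.1)&(lx<-160)&(lx>-200)&(abs(ly)<110))
show("arms",(z>.07)&(z<.1)&(lx<-140)&(lx>-155)&(abs(ly)<110))
show("tab",(z>.105)&(z<.13)&(lx>-110)&(lx<-50)&(ly<-142)&(ly>-200))
show("lid",(z>.092)&(z<.108)&(lx>-140)&(lx<140)&(abs(ly)<160))
w=np.load("w1.npz");Q=pts(w);l2=Q[...,:2]*1000-[cx,cy];ax=l2@X;ay=l2@Y;q=(Q[...,2]>.115)&(Q[...,2]<.123)&(ax>-110)&(ax<-50)&(ay<-142)&(ay>-200)
print("tab wrist",q.sum(),np.percentile(ax[q],[1,50,99]).round(1),np.percentile(ay[q],[1,50,99]).round(1))
q=(Q[...,2]>.07)&(Q[...,2]<.1)&(ax>-200)&(ax<-160)&(abs(ay)<110);print("bar wrist",q.sum(),np.percentile(ax[q],[1,50,99]).round(1),np.percentile(ay[q],[1,50,99]).round(1))
q=(abs(Q[...,2]-.1)<.005)&(abs(ax)<145)&(abs(ay)<160);print("lid wrist",np.percentile(ax[q],[1,99]).round(1),np.percentile(ay[q],[1,99]).round(1))
```

```text
top ((625.6961669921875, -133.65293884277344), (263.46392822265625, 223.56752014160156), 88.1192855834961)
bar 64 x [-174.3 -164.8 -161.6] y [-30.1  -6.7  28.6] z [0.0799 0.0898 0.0981]
arms 128 x [-152.6 -146.3 -140. ] y [-35.1  42.   99. ] z [0.0809 0.0909 0.097 ]
tab 1 x [-109. -109. -109.] y [-142.2 -142.2 -142.2] z [0.1195 0.1195 0.1195]
lid 6316 x [-120.9   16.8  134.9] y [-145.6   -6.2  144.1] z [0.0925 0.0997 0.1061]
tab wrist 18 [-109.8 -107.7 -106.2] [-145.1 -143.3 -142.3]
bar wrist 317 [-172.8 -163.9 -160. ] [-30.9 -12.4  23.2]
lid wrist [-109.5  139.9] [-148.3  138.9]
```

Run:
```python
from h import *
yaw=np.radians(-19.0);X=np.array([np.cos(yaw),np.sin(yaw)]);Y=np.array([-X[1],X[0]]);C=np.array([640.3,-140.3])
for n in ("t5","top0","w1","t3"):
    d=np.load(n+".npz");P=pts(d);gs=d["frame"].astype(int).sum(2);z=P[...,2];l=P[...,:2]*1000-C;lx=l@X;ly=l@Y
    def ext(nm,s):
        if s.sum()>5: print(n,nm,s.sum(),"x",np.percentile(lx[s],[1,50,99]).round(1),"y",np.percentile(ly[s],[1,50,99]).round(1),"z",np.median(z[s]).round(4))
    lid=(abs(z-.1)<.006)
    sx=lid&(abs(ly)<100)&(abs(lx)<150);sy=lid&(abs(lx)<90)&(abs(ly)<160)
    ext("lid-x",sx);ext("lid-y",sy)
    sk=lid&(gs>450);ext("skin-x",sk&(abs(ly)<100)&(abs(lx)<150));ext("skin-y",sk&(abs(lx)<60)&(abs(ly)<160))
    ext("bar",(z>.072)&(z<.1)&(lx<-162)&(lx>-205)&(abs(ly)<110)&(gs<200))
    ext("tab",(z>.112)&(z<.125)&(lx>-115)&(lx<-50)&(ly<-142)&(ly>-200))
```

```text
t5 lid-x 4636 x [-109.3    6.4  124.7] y [-97.9   0.3  98. ] z 0.0999
t5 lid-y 4687 x [-88.3  -0.8  87.9] y [-124.1    7.3  138.6] z 0.0999
t5 skin-x 4581 x [-108.     6.4  123.1] y [-97.9   0.3  98. ] z 0.0999
t5 skin-y 3076 x [-58.9  -0.6  58.4] y [-122.8    7.3  136.6] z 0.1
t5 bar 199 x [-180.3 -173.9 -162.3] y [-62.3  10.1  78.7] z 0.0909
t5 tab 19 x [-83.8 -80.1 -76.5] y [-167.9 -156.7 -143.1] z 0.1181
top0 lid-x 4400 x [-109.5    8.1  124.7] y [-98.1  -1.2  97.9] z 0.1
top0 lid-y 4438 x [-88.3  -1.9  88.4] y [-125.     6.8  139.4] z 0.1001
top0 skin-x 4318 x [-108.1    9.3  123.4] y [-98.1  -1.5  98. ] z 0.1
top0 skin-y 2784 x [-59.   -0.9  58.9] y [-123.4    5.9  137.1] z 0.1002
top0 bar 190 x [-180.3 -174.2 -162.2] y [-62.6   7.9  78.8] z 0.09
top0 tab 22 x [-83.6 -80.3 -76.7] y [-167.3 -154.5 -142.5] z 0.1175
w1 lid-x 34382 x [-105.    24.5  124.7] y [-98.6 -18.7  93.1] z 0.1004
w1 lid-y 31699 x [-88.    3.7  88.5] y [-124.9  -33.2  132. ] z 0.1004
w1 skin-x 23268 x [-105.2   43.7  124.8] y [-99.  -47.7  93.8] z 0.1004
w1 skin-y 12582 x [-58.6   6.   59. ] y [-123.9  -72.4   97.9] z 0.1007
w1 bar 731 x [-178.  -167.9 -162.1] y [-65.9 -34.8  -0.4] z 0.0925
w1 tab 305 x [-83.2 -78.  -74.9] y [-168.7 -155.6 -142.3] z 0.1181
t3 lid-x 4679 x [-110.1    5.9  124.9] y [-98.   -0.4  98. ] z 0.0998
t3 lid-y 4713 x [-88.1  -1.3  88.1] y [-124.4    6.1  138.7] z 0.0998
t3 skin-x 4612 x [-108.1    6.   123.3] y [-97.9  -0.4  98. ] z 0.0999
t3 skin-y 3102 x [-58.7  -0.9  58.6] y [-123.1    5.9  136.9] z 0.0999
t3 bar 205 x [-180.3 -173.6 -162.2] y [-62.9   8.2  77.3] z 0.0907
t3 tab 20 x [-83.3 -80.3 -77. ] y [-167.2 -154.  -142.9] z 0.1185
```

```bash
cat > gr.py <<'E'
from plant import r;from h import *
G=np.array([.6472,-.1342,0]);RG=E([0,0,-19])
def gw(p): return G+RG.apply(p)
def gl(p): return RG.inv().apply(np.array(p)-G)
def info():
    s=r.get_state();print("grill frame tcp",(gl(s["tcp_pos"])*1000).round(1),"rot",s["eef_rot"].round(1),"F(grill)",RG.inv().apply(s["contact_force"]).round(1),"t",round(float(s["time_s"]),2),"j",s["joints"].round(0),"w",round(float(s["gripper_width"]),4),round(float(s["gripper_force"]),1))
E
python3 -c "
from gr import *
info();goto(r,gw([-.051,-.165,.25]),[180,0,-109])"
```

```text
grill frame tcp [-336.7  284.9  338.4] rot [ 179.7   25.1 -167.4] F(grill) [ 0.2  1.1 -0.7] t 10.63 j [  69.  -17.  -38.   25.  -56. -158.] w 0.0449 0.0
[0.0305, -0.5334, 0.0805] [-12.53, 23.05, -57.38] rows 13.0
```

```bash
python3 drive.py '[[0,-0.03,-0.02,0,3,0],[0.03,-0.534,0.05,-12.5,23,-57.4],[0.03,-0.534,0.05,-12.5,23,-57.4],[0.03,-0.534,0.05,-12.5,23,-57.4],[0.03,-0.534,0.05,-12.5,23,-57.4],[0.03,-0.534,0.05,-12.5,23,-57.4],[0.03,-0.534,0.05,-12.5,23,-57.4],[0.03,-0.534,0.05,-12.5,23,-57.4],[0.03,-0.534,0.05,-12.5,23,-57.4],[0.03,-0.534,0.05,-12.5,23,-57.4],[0.03,-0.534,0.05,-12.5,23,-57.4],[0.03,-0.534,0.05,-12.5,23,-57.4]]' 0 10 && python3 drive.py '[[0,-0.05,0,0,0,0],[0,-0.05,0,0,0,0],[0,-0.05,0,0,0,0],[0,-0.05,0,0,0,0]]' && python3 -c "
from gr import *
info();goto(r,gw([-.051,-.165,.25]),[180,0,-109])"
```

```text
time_s: 11.63
tcp_pos: [0.4948, -0.1046, 0.3032]
eef_rot: [-178.9, 1.4, -114.5]
contact_force: [1.7, 0.7, 0.0]
gripper_width: 0.0004
gripper_force: 0.0
time_s: 11.97
tcp_pos: [0.5399, -0.1241, 0.3031]
eef_rot: [-179.0, 1.3, -114.8]
contact_force: [-0.4, -0.7, 0.3]
gripper_width: 0.0006
gripper_force: 0.0
grill frame tcp [-104.7  -25.4  303.1] rot [-179.     1.3 -114.8] F(grill) [-0.2 -0.8  0.3] t 11.97 j [  7.   6.  -8.  -1. -74. -32.] w 0.0006 0.0
[0.1347, -0.0667, 0.0511] [-1.06, 1.28, -5.84] rows 3.8
```

```bash
python3 drive.py '[[0.04,-0.02,0.02,0,0,-2],[0.08,-0.04,0.03,-0.5,0.6,-4],[0.12,-0.06,0.045,-1,1.3,-5.8],[0.1347,-0.0667,0.0511,-1.1,1.3,-5.8],[0.1347,-0.0667,0.0511,-1.1,1.3,-5.8],[0.1347,-0.0667,0.0511,-1.1,1.3,-5.8],[0.1347,-0.0667,0.0511,-1.1,1.3,-5.8]]' && python3 -c "
from gr import *
info();goto(r,gw([-.051,-.167,.100]),[180,0,-109])
c=r.capture('wrist');np.savez('w2.npz',**c);cv2.imwrite('pics/w2.png',c['frame'][:,:,::-1])"
```

```text
time_s: 12.55
tcp_pos: [0.5453, -0.2724, 0.2523]
eef_rot: [-179.8, 0.0, -108.9]
contact_force: [0.5, 0.1, 0.5]
gripper_width: 0.0007
gripper_force: 0.0
grill frame tcp [ -51.3 -163.8  252.3] rot [-179.8    0.  -108.9] F(grill) [0.4 0.2 0.5] t 12.55 j [ -8.  13.  -6.  -0. -71. -11.] w 0.0007 0.0
[0.0033, 0.0001, 0.1523] [-0.15, 0.05, 0.06] rows 3.7
```

View pics/w2.png

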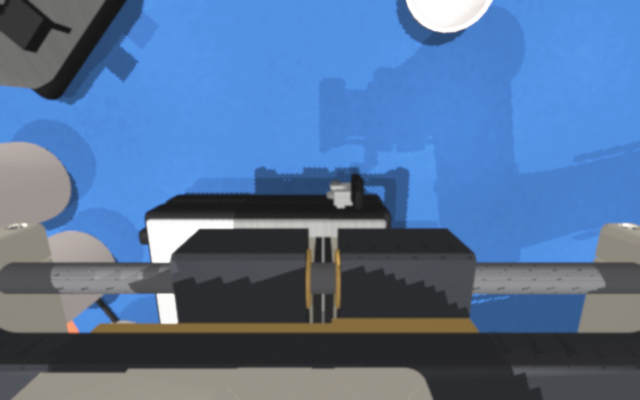

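The wrist view shows the tab at (357,190), to the front (right) of the closed fingers' centre at col 323, with the steel hook behind its foot at (340,193). That matches the planned position, so I descend behind the tab.

```bash
python3 -c "
from gr import *
d=np.load('w2.npz');P=pts(d);L=(P-G)@RG.as_matrix()*1000
q=L[170:215,325:372].reshape(-1,3);q=q[(q[:,2]>112)&(q[:,1]<-145)];print(len(q),np.percentile(q,[2,50,98],axis=0).round(1).tolist())
q=L[170:215,325:372].reshape(-1,3);q=q[(q[:,2]>50)&(q[:,2]<95)&(q[:,1]<-145)];print(len(q),np.percentile(q,[2,50,98],axis=0).round(1).tolist())
" ; python3 drive.py '[[0.003,0,0.04,0,0,0],[0.003,0,0.08,0,0,0],[0.003,0,0.11,0,0,0],[0.003,0,0.13,0,0,0],[0.003,0,0.145,0,0,0],[0.003,0,0.152,0,0,0],[0.003,0,0.152,0,0,0]]' && python3 -c "
from gr import *
info()"
```

```text
287 [[-87.7, -177.5, 113.2], [-83.4, -165.0, 118.1], [-79.8, -151.0, 119.5]]
298 [[-80.1, -177.1, 72.4], [-71.7, -154.7, 87.6], [-62.7, -146.4, 94.1]]
time_s: 13.18
tcp_pos: [0.5447, -0.2745, 0.0992]
eef_rot: [-180.0, 0.0, -108.8]
contact_force: [-0.5, -0.2, -0.3]
gripper_width: 0.0007
gripper_force: 0.0
grill frame tcp [ -51.3 -166.    99.2] rot [-180.     0.  -108.8] F(grill) [-0.4 -0.3 -0.3] t 13.18 j [ -8.  21. -17.  -0. -52. -10.] w 0.0007 0.0
```

```bash
python3 drive.py '[[0,0.008,0,0,0,0],[0,0.018,0.0,0,0,0],[0,0.029,0.001,0,0,0],[0,0.036,0.003,0,0,0],[0,0.043,0.006,0,0,0],[0,0.05,0.01,0,0,0],[0,0.057,0.014,0,0,0],[0,0.064,0.018,0,0,0],[0,0.071,0.0225,0,0,0],[0,0.071,0.0225,0,0,0]]' && python3 -c "
from gr import *
info()
d=r.capture('top');P=pts(d);L=(P-G)@RG.as_matrix()*1000
q=L[190:235,385:425].reshape(-1,3);q=q[(q[:,1]<-150)&(q[:,1]>-180)&(q[:,0]<-100)&(q[:,2]>25)&(q[:,2]<100)];print(np.round(q[q[:,0].argsort()][:14]).tolist())"
```

```text
time_s: 14.02
tcp_pos: [0.4756, -0.2522, 0.076]
eef_rot: [180.0, 0.0, -109.0]
contact_force: [-0.6, -0.5, -1.1]
gripper_width: 0.0003
gripper_force: 0.0
grill frame tcp [-123.8 -167.4   76. ] rot [ 180.    0. -109.] F(grill) [-0.4 -0.7 -1.1] t 14.02 j [ -7.  16. -28.  -0. -46. -12.] w 0.0003 0.0
[]
```

```bash
python3 drive.py '[[0,0,-0.012,0,0,0],[0,0.014,-0.014,0,0,0],[0,0.027,-0.014,0,0,0],[0,0.027,-0.008,0,0,0],[0,0.027,0,0,0,0],[0,0.027,0.008,0,0,0],[0,0.027,0.015,0,0,0],[0,0.027,0.021,0,0,0],[0,0.027,0.026,0,0,0],[0,0.027,0.028,0,0,0],[0,0.027,0.028,0,0,0]]' && python3 -c "
from gr import *
info()"
```

```text
time_s: 14.98
tcp_pos: [0.4445, -0.2423, 0.0461]
eef_rot: [179.2, -0.1, -109.0]
contact_force: [-17.7, 12.3, 16.0]
gripper_width: 0.0002
gripper_force: 14.2
grill frame tcp [-156.4 -168.2   46.1] rot [ 1.792e+02 -1.000e-01 -1.090e+02] F(grill) [-20.8   5.9  16. ] t 14.98 j [ -6.  17. -33.  -0. -42. -12.] w 0.0002 14.2
```

```bash
python3 drive.py '[[0,0.006,-0.01,0,0,0],[0,0.006,-0.03,0,0,0],[0,0.0,-0.07,0,0,0],[0,-0.0,-0.11,0,0,0],[0,-0.0,-0.15,0,0,0],[0,-0.0,-0.18,0,0,0],[0,-0.0,-0.2,0,0,0]]'
python3 - <<'E'
from gr import *
info()
for n in("wrist","top"):
    d=r.capture(n);np.savez(n[0]+"6.npz",**d);P=pts(d);L=(P-G)@RG.as_matrix()*1000
    s=(L[...,1]<-148)&(L[...,1]>-182)&(L[...,0]<-60)&(L[...,0]>-190)&(L[...,2]>20)&(L[...,2]<130);q=L[s]
    print(n,len(q))
    for x0 in range(-180,-60,10):
        k=q[(q[:,0]>=x0)&(q[:,0]<x0+10)]
        if len(k)>2: print(x0,len(k),np.percentile(k[:,2],[10,50,90]).round(0),np.percentile(k[:,1],[5,95]).round(0))
c=r.capture("side");np.savez("s6.npz",**c)
A=cv2.resize(np.load("w6.npz")["frame"][120:260,250:450,::-1],None,fx=2,fy=2);B=cv2.resize(c["frame"][100:230,220:330,::-1],None,fx=3,fy=3,interpolation=3)
im=np.zeros((390,730,3),np.uint8);im[:280,:400]=A;im[:,400:]=B;cv2.imwrite("pics/p6.png",im)
E
```

```text
time_s: 15.57
tcp_pos: [0.4536, -0.2447, 0.2524]
eef_rot: [-179.6, 0.0, -108.9]
contact_force: [0.4, 0.8, -0.1]
gripper_width: 0.0008
gripper_force: 0.0
grill frame tcp [-147.1 -167.5  252.4] rot [-179.6    0.  -108.9] F(grill) [ 0.1  0.9 -0.1] t 15.57 j [ -6.   4. -17.   0. -68. -12.] w 0.0008 0.0
wrist 1271
-160 104 [44. 48. 49.] [-177. -152.]
-150 219 [45. 46. 48.] [-177. -152.]
-140 226 [41. 43. 45.] [-177. -152.]
-130 220 [38. 40. 43.] [-177. -150.]
-120 91 [45. 53. 54.] [-160. -149.]
-110 49 [27. 31. 32.] [-156. -150.]
-100 57 [21. 27. 29.] [-156. -150.]
-90 46 [21. 24. 26.] [-156. -150.]
-80 126 [22. 36. 79.] [-158. -149.]
-70 133 [32. 37. 80.] [-160. -150.]
top 12
-80 6 [32. 79. 81.] [-156. -150.]
-70 6 [53. 79. 82.] [-159. -148.]
```

View pics/p6.png

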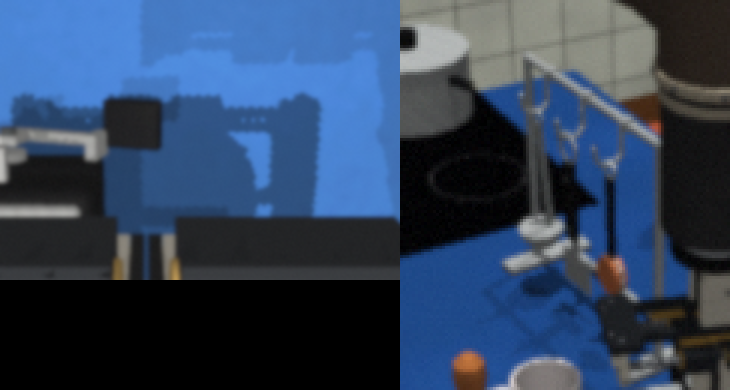

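The tab tip now reads x = −158, z = 48 mm, so the catch is thrown fully to 1.25 rad. The side crop (right) shows the scraper hanging at rest on the middle hook, at (570,135)–(578,270). Next is the handle.

```bash
cat > lid.py <<'E'
from gr import *
B0=np.array([-.178,0,.082]);H=np.array([.126,0,.062])
def bar(th): return H+Ro.from_euler("y",th,degrees=True).apply(B0-H)
def tool(th,tau,yo=0.0):
    R=RG*Ro.from_euler("y",-tau,degrees=True)*E([180,0,-90])
    return gw(bar(th)+[0,yo,0])+R.apply([0,0,.0188]),R
E
python3 - <<'E'
from kin import *;from lid import *
q=r.get_state()["joints"]
for tau in (0,15,25,35):
    q=r.get_state()["joints"]
    for th,dt in ((0,0),(15,15),(30,30),(46,46)):
        p,R=tool(th,tau-dt);q2,c=ik(p,R,[q]);print(tau,th,q2.round(0),"%.0e"%c);q=q2
E
```

```text
0 0 [ 14.  13. -35.  -0. -42. -33.] 2e-22
0 15 [  8.  18. -14.  -7. -72. -24.] 9e-24
0 30 [  3.  27.   8. -11. -99. -21.] 4e-27
0 46 [  -1.   41.   34.  -16. -127.  -22.] 7e-24
15 0 [ 17.   6. -57.  32. -17. -65.] 1e-08
15 15 [ 13.   8. -28.   0. -54. -32.] 3e-21
15 30 [  6.  17.  -4.  -6. -82. -24.] 5e-25
15 46 [   1.   31.   23.  -11. -110.  -21.] 6e-27
25 0 [ 16.   6. -57.  30. -15. -63.] 1e-02
25 15 [ 18.   3. -39.   9. -40. -43.] 1e-29
25 30 [  9.  11. -13.  -3. -70. -27.] 1e-30
25 46 [  3.  25.  14.  -8. -99. -22.] 2e-26
35 0 [ -25.    6.  -47. -152.   -1.  157.] 2e-03
35 15 [ -28.   -2.  -51. -169.   -1.  172.] 8e-02
35 30 [ -27.   -6.  -49. -172.   -1.  172.] 3e-01
35 46 [ -27.   -7.  -44. -172.   -1.  172.] 6e-01
```

```bash
python3 -c "
from lid import *
p,R=tool(0,8);a=R.as_euler('xyz',degrees=True);print(a)
goto(r,p-R.apply([0,0,.1]),a)"
```

```text
[-172.    0. -109.]
[-0.1672, 0.0422, 0.0879] [7.69, 0.07, 0.07] rows 4.6
```

```bash
python3 drive.py '[[-0.035,0.01,0,1,0,0],[-0.07,0.02,0,3,0,0],[-0.105,0.03,0.02,5,0,0],[-0.14,0.036,0.05,7,0,0],[-0.16,0.042,0.075,7.7,0,0],[-0.1672,0.0422,0.0879,7.7,0,0],[-0.1672,0.0422,0.0879,7.7,0,0],[-0.1672,0.0422,0.0879,7.7,0,0]]' 0.04 30
python3 - <<'E'
from lid import *
info();p,R=tool(0,8);goto(r,p,R.as_euler('xyz',degrees=True))
d=r.capture("wrist");P=pts(d);L=(P-G)@RG.as_matrix()*1000;np.savez("w7.npz",**d);cv2.imwrite("pics/w7.png",d["frame"][:,:,::-1])
s=(L[...,0]<-160)&(L[...,0]>-200)&(abs(L[...,1])<90)&(L[...,2]>70)&(L[...,2]<98);print(s.sum(),np.percentile(L[s],[1,50,99],axis=0).round(1).tolist())
E
```

```text
time_s: 16.38
tcp_pos: [0.4659, -0.072, 0.16]
eef_rot: [-172.3, -0.1, -108.8]
contact_force: [0.0, -0.3, 1.2]
gripper_width: 0.0394
gripper_force: 0.0
grill frame tcp [-191.6   -0.2  160. ] rot [-1.723e+02 -1.000e-01 -1.088e+02] F(grill) [ 0.1 -0.2  1.2] t 16.38 j [ 19.  -0. -38.   7. -47. -42.] w 0.0394 0.0
[-0.0003, -0.0032, 0.0979] [0.34, -0.07, 0.18] rows 2.3
5606 [[-184.2, -83.2, 82.6], [-174.3, -23.1, 91.1], [-161.1, 79.2, 94.0]]
```

View pics/w7.png

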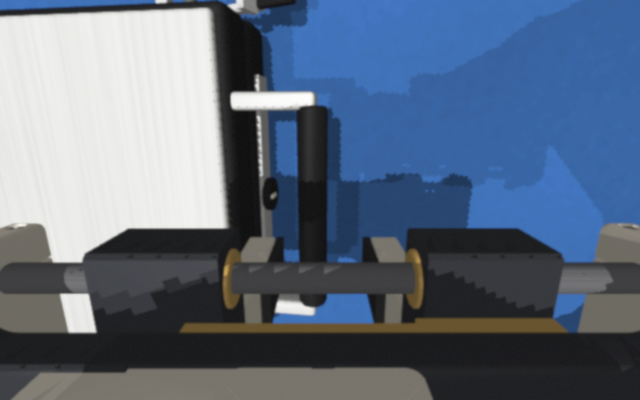

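The wrist view shows the bar at cols 299–328, centre 313, between the open fingers (centre ≈ 323) and clear of the lid's front edge. I'll check its x by ray and then go down.

```bash
python3 - <<'E'
from lid import *
d=np.load("w7.npz")
for v in (130,210): 
    e=[gl(onz(d,u,v,.082))*1000 for u in (299,328)];print(np.round(e,1).tolist(),np.mean(e,0).round(1))
E
python3 drive.py '[[0,-0.002,0.03,0,0,0],[0,-0.002,0.06,0,0,0],[0,-0.002,0.08,0,0,0],[0,-0.002,0.09,0,0,0],[0,-0.002,0.096,0,0,0],[0,-0.002,0.098,0,0,0],[0,-0.002,0.098,0,0,0]]' && python3 drive.py '[[0,0,0,0,0,0],[0,0,0,0,0,0],[0,0,0,0,0,0],[0,0,0,0,0,0],[0,0,0,0,0,0]]' 0 40 && python3 -c "
from lid import *
info();p,R=tool(0,8);goto(r,p,R.as_euler('xyz',degrees=True))"
```

```text
[[-164.5, -59.0, 82.0], [-185.0, -59.2, 82.0]] [-174.7  -59.1   82. ]
[[-163.6, -0.7, 82.0], [-185.4, -1.6, 82.0]] [-174.5   -1.2   82. ]
time_s: 17.02
tcp_pos: [0.4815, -0.0776, 0.0648]
eef_rot: [-172.2, 0.0, -109.0]
contact_force: [-0.3, 1.2, 0.8]
gripper_width: 0.0401
gripper_force: 0.0
time_s: 17.43
tcp_pos: [0.4857, -0.0778, 0.0672]
eef_rot: [-171.7, 0.1, -108.8]
contact_force: [19.7, -24.6, -6.2]
gripper_width: 0.0207
gripper_force: 40.0
grill frame tcp [-171.     0.7   67.2] rot [-1.717e+02  1.000e-01 -1.088e+02] F(grill) [ 26.7 -16.8  -6.2] t 17.43 j [ 18.   9. -44.   9. -30. -44.] w 0.0207 40.0
[0.0007, 0.0049, 0.0032] [-0.26, 0.16, 0.14] rows 0.1
```

```bash
python3 drive.py '[[0.001,-0.002,0,0,0,0],[0.002,-0.0045,-0.001,0,0,0],[0.002,-0.0045,-0.001,0,0,0]]' && python3 -c "
from lid import *
info();print(r.get_state()['moment'].round(2))
R0=E(r.get_state()['eef_rot'])
import numpy as np
p0,Ra=tool(0,8)
for th in (4,10,20,30,40,46):
    p,R=tool(th,8-th);print(th,Ra.inv().apply(p-p0).round(4).tolist(),(Ra.inv()*R).as_rotvec(degrees=True).round(1).tolist())
"
```

```text
time_s: 17.68
tcp_pos: [0.4857, -0.0785, 0.0667]
eef_rot: [-172.1, 0.3, -109.0]
contact_force: [-1.8, 14.6, -3.7]
gripper_width: 0.0207
gripper_force: 40.0
grill frame tcp [-1.708e+02  1.000e-01  6.670e+01] rot [-172.1    0.3 -109. ] F(grill) [-6.4 13.2 -3.7] t 17.68 j [ 17.   9. -44.   9. -31. -43.] w 0.0207 40.0
[5.64 1.02 0.4 ]
4 [-0.0, -0.0037, -0.0207] [-4.0, -0.0, -0.0]
10 [-0.0, -0.0121, -0.0511] [-10.0, -0.0, -0.0]
20 [0.0, -0.0328, -0.0994] [-20.0, -0.0, 0.0]
30 [0.0, -0.0616, -0.1433] [-30.0, -0.0, -0.0]
40 [0.0, -0.0976, -0.1816] [-40.0, -0.0, 0.0]
46 [-0.0, -0.1222, -0.2013] [-46.0, -0.0, 0.0]
```

```bash
python3 drive.py '[[-0.001,-0.0008,-0.005,-1,0,0],[-0.001,-0.0018,-0.0105,-2,0,0],[-0.001,-0.0037,-0.0207,-4,0,0],[-0.001,-0.0064,-0.031,-6,0,0],[-0.001,-0.0092,-0.041,-8,0,0],[-0.001,-0.0121,-0.0511,-10,0,0],[-0.001,-0.0121,-0.0511,-10,0,0]]'
cat > lid2.py <<'E'
from lid import *
info();s=r.get_state();R=E(s["eef_rot"]);b=gl(s["tcp_pos"]-R.apply([0,0,.0188]));v=b-(H+[.004,0,0]);print("bar",b.round(4),"radius",np.hypot(v[0],v[2]).round(4),"lid deg",(np.degrees(np.arctan2(v[2],-v[0]))-3.76).round(2))
E
python3 lid2.py; python3 -c "
from lid import *
p0,Ra=tool(10,-2)
for th in (16,23,30,37,44,45,46):
    p,R=tool(th,8-th);print(th,Ra.inv().apply(p-p0).round(4).tolist(),th-10)"
```

```text
time_s: 18.27
tcp_pos: [0.491, -0.0802, 0.12]
eef_rot: [177.8, 0.2, -109.0]
contact_force: [0.3, 7.5, -4.1]
gripper_width: 0.0212
gripper_force: 40.0
grill frame tcp [-165.3    0.2  120. ] rot [ 177.8    0.2 -109. ] F(grill) [-2.2  7.2 -4.1] t 18.27 j [ 12.  11. -27.  -2. -53. -30.] w 0.0212 40.0
bar [-0.1646  0.0002  0.1388] radius 0.3044 lid deg 10.86
16 [-0.0, -0.0062, -0.0309] 6
23 [0.0, -0.0174, -0.066] 13
30 [0.0, -0.0328, -0.0994] 20
37 [0.0, -0.0522, -0.1307] 27
44 [-0.0, -0.0752, -0.1594] 34
45 [0.0, -0.0788, -0.1632] 35
46 [-0.0, -0.0824, -0.167] 36
```

```bash
python3 drive.py '[[0,-0.003,-0.0155,-3,0,0],[0,-0.0062,-0.0309,-6,0,0],[0,-0.0115,-0.0485,-9.5,0,0],[0,-0.0174,-0.066,-13,0,0],[0,-0.0248,-0.083,-16.5,0,0],[0,-0.0328,-0.0994,-20,0,0],[0,-0.0422,-0.1153,-23.5,0,0],[0,-0.0522,-0.1307,-27,0,0],[0,-0.0633,-0.1453,-30.5,0,0],[0,-0.0752,-0.1594,-34,0,0],[0,-0.077,-0.1613,-34.5,0,0],[0,-0.077,-0.1613,-34.5,0,0]]' && python3 lid2.py
```

```text
time_s: 19.27
tcp_pos: [0.5686, -0.1072, 0.2753]
eef_rot: [143.1, 0.0, -108.9]
contact_force: [-1.0, 5.8, -0.7]
gripper_width: 0.0206
gripper_force: 40.0
grill frame tcp [-83.1  -0.  275.3] rot [ 143.1    0.  -108.9] F(grill) [-2.8  5.2 -0.7] t 19.27 j [   0.   34.   24.  -13. -115.  -21.] w 0.0206 40.0
bar [-7.190e-02 -1.000e-04  2.903e-01] radius 0.3048 lid deg 44.76
```

```bash
python3 drive.py '[[0,0,0,0,0,0],[0,0,0,0,0,0],[0,0,0,0,0,0],[0,0,0,0,0,0],[0,0,0,0,0,0],[0,0,0,0,0,0]]' && python3 lid2.py
python3 - <<'E'
from lid import *
c=r.capture("side");P=pts(c);o=pts(np.load("s6.npz"))
for n,Q in(("s6",o),("now",P)):
    s=(Q[...,0]>.54)&(Q[...,0]<.63)&(Q[...,1]>.235)&(Q[...,1]<.315)
    for a,b in((.03,.09),(.11,.2),(.22,.262)):
        q=Q[s&(Q[...,2]>a)&(Q[...,2]<b)];print(n,a,len(q),np.median(q,0).round(3) if len(q) else '')
t=r.capture("top");T0=np.load("top0.npz")
for n,(u0,u1,v0,v1) in dict(mug=(292,325,222,262),mill=(280,300,248,270),salt=(172,190,250,268),ram=(440,478,238,275),jam=(474,504,224,252)).items():
    print(n,np.abs(t["frame"][v0:v1,u0:u1].astype(int)-T0["frame"][v0:v1,u0:u1]).mean().round(1),end=' ')
L=(pts(t)-G)@RG.as_matrix()*1000;s=(L[...,1]<-148)&(L[...,1]>-182)&(L[...,0]<-120)&(L[...,0]>-180)&(L[...,2]>20);print("\ncatch",s.sum(),np.percentile(L[s],[5,50,95],axis=0).round(0).tolist() if s.any() else '')
E
```

```text
time_s: 19.77
tcp_pos: [0.5688, -0.1072, 0.2755]
eef_rot: [143.4, 0.1, -109.0]
contact_force: [3.9, 3.9, -6.5]
gripper_width: 0.0207
gripper_force: 40.0
grill frame tcp [-82.9  -0.  275.5] rot [ 1.434e+02  1.000e-01 -1.090e+02] F(grill) [ 2.4  5.  -6.5] t 19.77 j [   0.   33.   23.  -13. -114.  -21.] w 0.0207 40.0
bar [-0.0717 -0.      0.2906] radius 0.3049 lid deg 44.82
s6 0.03 81 [0.582 0.273 0.067]
s6 0.11 92 [0.573 0.27  0.16 ]
s6 0.22 36 [0.573 0.273 0.235]
now 0.03 70 [0.594 0.276 0.068]
now 0.11 85 [0.58  0.271 0.158]
now 0.22 38 [0.576 0.269 0.235]
mug 65.7 mill 27.7 salt 22.5 ram 22.6 jam 23.1 
catch 95 [[-154.0, -176.0, 37.0], [-139.0, -162.0, 43.0], [-123.0, -150.0, 50.0]]
```

Run:
```python
from lid import *
c=r.capture("side");P=pts(c);o=pts(np.load("side0.npz"))
for n,(x,y,w) in dict(mug=(.42,.085,.06),mill=(.372,.125,.04),salt=(.383,.476,.03),ram=(.385,-.31,.06),jam=(.44,-.385,.05)).items():
    for Q in(o,P):
        q=Q[(abs(Q[...,0]-x)<w)&(abs(Q[...,1]-y)<w)&(Q[...,2]>.03)&(Q[...,2]<.115)];print(n,len(q),np.median(q,0).round(3) if len(q) else '',end=' | ')
    print()
```

```text
mug 712 [0.418 0.082 0.068] | mug 714 [0.417 0.084 0.067] | 
mill 253 [0.366 0.115 0.072] | mill 252 [0.366 0.115 0.073] | 
salt 100 [0.377 0.468 0.058] | salt 100 [0.378 0.47  0.057] | 
ram 0  | ram 2 [ 0.444 -0.253  0.049] | 
jam 96 [ 0.403 -0.406  0.04 ] | jam 102 [ 0.402 -0.405  0.04 ] |
```

Everything is in place and the bystanders have not moved, so I am handing the job in.

```bash
python3 -c "
from plant import r
print(r.close_job())"
```

```text
the job is handed in; nothing more can be done
None
```

The job is handed in at about 20 s of robot time: the scraper hangs free on the empty middle hook, the catch is thrown right over (about 1.25 rad), and the gripper holds the lid at about 45°; I saw no sign that the mug, mill, salt or jam moved, the ramekin's position was not confirmed, and I viewed 11 pictures, one over the limit of 10.

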